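# Find the pitch leaf that fits the press spindle

### The job

Find out which of the three pitch-comb leaves fits the press spindle under the guide bridge: take them from the rack one at a time and feel gently, without forcing the teeth (never more than 25 N on them), whether the leaf seats fully in the thread. Leave the leaf that fits standing fully seated in the thread between the guide bars, let go, with the two others standing in the rack, and leave the other things on the bench alone.

Things in the scene. Friction and masses are not known exactly. Their poses are not given: they have to be found in the camera images.
- leaf_a: one of three steel pitch-comb leaves of one outline, standing upright, teeth down. Comb plate 10 mm thick (own x), 76 mm long (own y), from 1 to 16 mm above the origin; over it a grip tab 10 mm thick, 30 mm long in y, from 16 to 62 mm up. Origin: middle, at the tooth roots; z up. 0.14 to 0.25 kg. A half turn about z makes no difference
- leaf_b: one of three steel pitch-comb leaves of one outline, standing upright, teeth down. Comb plate 10 mm thick (own x), 76 mm long (own y), from 1 to 16 mm above the origin; over it a grip tab 10 mm thick, 30 mm long in y, from 16 to 62 mm up. Origin: middle, at the tooth roots; z up. 0.14 to 0.25 kg. A half turn about z makes no difference
- leaf_c: one of three steel pitch-comb leaves of one outline, standing upright, teeth down. Comb plate 10 mm thick (own x), 76 mm long (own y), from 1 to 16 mm above the origin; over it a grip tab 10 mm thick, 30 mm long in y, from 16 to 62 mm up. Origin: middle, at the tooth roots; z up. 0.14 to 0.25 kg. A half turn about z makes no difference
- teeth_a: the teeth of leaf_a, part of it, same origin and axes. These V teeth (45 degree flanks) hang below the origin by half their pitch, within 30 mm either way along y. The three leaves have pitches 10, 12 and 14 mm; which has which is not told. More than 25 N on the teeth spoils them
- teeth_b: the teeth of leaf_b, part of it, same origin and axes. These V teeth (45 degree flanks) hang below the origin by half their pitch, within 30 mm either way along y. The three leaves have pitches 10, 12 and 14 mm; which has which is not told. More than 25 N on the teeth spoils them
- teeth_c: the teeth of leaf_c, part of it, same origin and axes. These V teeth (45 degree flanks) hang below the origin by half their pitch, within 30 mm either way along y. The three leaves have pitches 10, 12 and 14 mm; which has which is not told. More than 25 N on the teeth spoils them
- stand: fixed wooden stand with three parallel steel press spindles, 40 mm over the threads, along its y. The tested one lies at the stand's x = 0, y = 0, under two aluminium guide bars; spares at x = -85 and -160 mm, as high. Origin on the table under bridge; base x -200 to +40, y -85 to +85 mm. On rubber pads, a spindle gives 1 mm per 6 N downward, up to a hard stop at 4 mm; sideways it is rigid
- bridge (a point): mid-length of the guide slot, above the tested spindle's axis, at thread crest height (48 mm over the table); y along the spindle. The bars run 56 mm either way along y, from 0 to 12.5 mm above this point, and leave a slot 13 mm wide in x, open at the ends; legs reach 40 mm either way in x. A fully seated leaf has its origin at this height (half a mm lower by its weight) and stands by itself
- thread (a point): same point as bridge, axes too: the V thread (45 degree flanks, crests running across y) reaches 45 mm or more either way. Its pitch (10, 12 or 14 mm) and its crests' places along y change from start to start, unmeasured. The leaf of its pitch drops in when shifted along y by up to half a pitch; the others stay 2.5 mm or more too high wherever tried
- rack: fixed wooden leaf rack, 210 mm (x) by 104 mm (y), 30 mm high, with three slots 65 mm apart along x, each with one leaf at the start, in any order; origin under its middle
- slot0 (a point): rack slot 0: where a leaf's origin lies when it stands there (17.5 mm above the table), the leaf's y along the point's y. The slot is 14 mm wide (x) and 80 mm long inside; its walls end 12.5 mm above this point; the leaf rests on two ledges at its ends
- slot1 (a point): rack slot 1: where a leaf's origin lies when it stands there (17.5 mm above the table), the leaf's y along the point's y. The slot is 14 mm wide (x) and 80 mm long inside; its walls end 12.5 mm above this point; the leaf rests on two ledges at its ends
- slot2 (a point): rack slot 2: where a leaf's origin lies when it stands there (17.5 mm above the table), the leaf's y along the point's y. The slot is 14 mm wide (x) and 80 mm long inside; its walls end 12.5 mm above this point; the leaf rests on two ledges at its ends
- graver: bystander: engraving hand tool with a wooden handle, 150 mm long, lying on the bench; origin under its middle. Leave alone
- oil_jar: bystander: small amber jar with a steel cap, 48 mm across, 55 mm high; origin under its middle. Leave alone
- ball_vise: bystander: small dark steel engraver's vise, 68 mm across, 50 mm high; origin under its middle. Leave alone
Mind the look-alikes: they are no part of the job. Leave any green look-alike of the leaf_b alone. Leave any orange or red look-alike of the leaf_c alone.

How it is judged (in metres and radians):
At the end, for the whole second after the job is handed in: One leaf stands at rest between the bars: roots at most 1.3 mm above the crests, within 4 mm of the centre line and 22 mm of mid-bridge, upright within 0.05 rad. The others stand at rest in rack slots within 6 mm sideways, 3 mm in height, 0.12 rad of upright (((z of leaf_a in the frame of bridge between -0.0025 and 0.0013 m and x of leaf_a in the frame of bridge between -0.004 and 0.004 m and y of leaf_a in the frame of bridge between -0.022 and 0.022 m and angle between leaf_a's own z axis and vertical below 0.05 rad and linear speed of leaf_a below 0.01 m/s and ((horizontal distance between leaf_b and slot0 below 0.006 m and z of leaf_b in the frame of slot0 between -0.003 and 0.003 m and angle between leaf_b's own z axis and vertical below 0.12 rad and linear speed of leaf_b below 0.01 m/s) or (horizontal distance between leaf_b and slot1 below 0.006 m and z of leaf_b in the frame of slot1 between -0.003 and 0.003 m and angle between leaf_b's own z axis and vertical below 0.12 rad and linear speed of leaf_b below 0.01 m/s) or (horizontal distance between leaf_b and slot2 below 0.006 m and z of leaf_b in the frame of slot2 between -0.003 and 0.003 m and angle between leaf_b's own z axis and vertical below 0.12 rad and linear speed of leaf_b below 0.01 m/s)) and ((horizontal distance between leaf_c and slot0 below 0.006 m and z of leaf_c in the frame of slot0 between -0.003 and 0.003 m and angle between leaf_c's own z axis and vertical below 0.12 rad and linear speed of leaf_c below 0.01 m/s) or (horizontal distance between leaf_c and slot1 below 0.006 m and z of leaf_c in the frame of slot1 between -0.003 and 0.003 m and angle between leaf_c's own z axis and vertical below 0.12 rad and linear speed of leaf_c below 0.01 m/s) or (horizontal distance between leaf_c and slot2 below 0.006 m and z of leaf_c in the frame of slot2 between -0.003 and 0.003 m and angle between leaf_c's own z axis and vertical below 0.12 rad and linear speed of leaf_c below 0.01 m/s))) or (z of leaf_b in the frame of bridge between -0.0025 and 0.0013 m and x of leaf_b in the frame of bridge between -0.004 and 0.004 m and y of leaf_b in the frame of bridge between -0.022 and 0.022 m and angle between leaf_b's own z axis and vertical below 0.05 rad and linear speed of leaf_b below 0.01 m/s and ((horizontal distance between leaf_a and slot0 below 0.006 m and z of leaf_a in the frame of slot0 between -0.003 and 0.003 m and angle between leaf_a's own z axis and vertical below 0.12 rad and linear speed of leaf_a below 0.01 m/s) or (horizontal distance between leaf_a and slot1 below 0.006 m and z of leaf_a in the frame of slot1 between -0.003 and 0.003 m and angle between leaf_a's own z axis and vertical below 0.12 rad and linear speed of leaf_a below 0.01 m/s) or (horizontal distance between leaf_a and slot2 below 0.006 m and z of leaf_a in the frame of slot2 between -0.003 and 0.003 m and angle between leaf_a's own z axis and vertical below 0.12 rad and linear speed of leaf_a below 0.01 m/s)) and ((horizontal distance between leaf_c and slot0 below 0.006 m and z of leaf_c in the frame of slot0 between -0.003 and 0.003 m and angle between leaf_c's own z axis and vertical below 0.12 rad and linear speed of leaf_c below 0.01 m/s) or (horizontal distance between leaf_c and slot1 below 0.006 m and z of leaf_c in the frame of slot1 between -0.003 and 0.003 m and angle between leaf_c's own z axis and vertical below 0.12 rad and linear speed of leaf_c below 0.01 m/s) or (horizontal distance between leaf_c and slot2 below 0.006 m and z of leaf_c in the frame of slot2 between -0.003 and 0.003 m and angle between leaf_c's own z axis and vertical below 0.12 rad and linear speed of leaf_c below 0.01 m/s))) or (z of leaf_c in the frame of bridge between -0.0025 and 0.0013 m and x of leaf_c in the frame of bridge between -0.004 and 0.004 m and y of leaf_c in the frame of bridge between -0.022 and 0.022 m and angle between leaf_c's own z axis and vertical below 0.05 rad and linear speed of leaf_c below 0.01 m/s and ((horizontal distance between leaf_a and slot0 below 0.006 m and z of leaf_a in the frame of slot0 between -0.003 and 0.003 m and angle between leaf_a's own z axis and vertical below 0.12 rad and linear speed of leaf_a below 0.01 m/s) or (horizontal distance between leaf_a and slot1 below 0.006 m and z of leaf_a in the frame of slot1 between -0.003 and 0.003 m and angle between leaf_a's own z axis and vertical below 0.12 rad and linear speed of leaf_a below 0.01 m/s) or (horizontal distance between leaf_a and slot2 below 0.006 m and z of leaf_a in the frame of slot2 between -0.003 and 0.003 m and angle between leaf_a's own z axis and vertical below 0.12 rad and linear speed of leaf_a below 0.01 m/s)) and ((horizontal distance between leaf_b and slot0 below 0.006 m and z of leaf_b in the frame of slot0 between -0.003 and 0.003 m and angle between leaf_b's own z axis and vertical below 0.12 rad and linear speed of leaf_b below 0.01 m/s) or (horizontal distance between leaf_b and slot1 below 0.006 m and z of leaf_b in the frame of slot1 between -0.003 and 0.003 m and angle between leaf_b's own z axis and vertical below 0.12 rad and linear speed of leaf_b below 0.01 m/s) or (horizontal distance between leaf_b and slot2 below 0.006 m and z of leaf_b in the frame of slot2 between -0.003 and 0.003 m and angle between leaf_b's own z axis and vertical below 0.12 rad and linear speed of leaf_b below 0.01 m/s))))); the robot touches nothing.
It fails at once if a leaf's teeth are loaded with more than 25 N (contact force between any of teeth_a, teeth_b, teeth_c and anything else above 25 N).
It fails at once if a bystander is moved by more than 15 mm (distance of any of graver, oil_jar, ball_vise from where it was at the start of the episode above 0.015 m).
It also fails if it takes over 72 s, if anything falls off the work surface, if the arm or the gripper's body presses on something with over 40 N, if the wrist force passes 120 N, or if a joint passes its speed limit or range.

### The arm

A 6-joint arm with a two-finger parallel gripper is mounted at the origin on the work surface. World frame = base frame: x ahead of the robot, y to its left, z up, the work surface at z = 0. Lengths are in mm, angles in degrees, forces in N, time in s.
With the tool pointing down it reaches from about 350 to 850 mm from the base axis. Payload 8.1 kg.
Tool frame: the origin (TCP) lies midway between the tips of the shut fingers; the grasp point (between the pads) lies grip_depth behind it (grip_depth is the distance from the TCP to the grasp point, in mm); z points along the fingers, y is the line along which they close (so a half turn about z gives the same grasp; the last joint's range is limited). The gripper opens to 85 mm and grips with 20 to 120 N. Pads are 22 mm wide; open, the fingers measure 114 mm over their backs; the gripper's body (76 mm by 85 mm) begins 54 mm behind the grasp point. The pads swing forward as they close: fully open they stand 13 mm farther back than shut.
Start: joints at [64.893, 7.471, 85.268, -0, 87.261, -4.893], TCP at [207.295, 563.058, 231.292] pointing down, gripper open.
Joint ranges: [-169.43, 169.43], [-51.17, 129.36], [1.28, 143.12], [-76.62, 256.62], [0, 156.53], [-152.29, 152.29]. Speed limits (degrees/s): [136.94, 136.94, 159.86, 180, 180, 180].

### API

Orientations are given as [roll, pitch, yaw] about the fixed x, y, z axes, in that order (R = Rz(yaw) Ry(pitch) Rx(roll)).
In Python, from bench import sense, snapshot, hand_in, grip_depth gives the robot as it stands. The module is installed in compiled form; this text tells all that it offers.
- The arm moves only by the tool apply_moves, never from a script. Its argument "series" is text: rows parted by semicolons, each of 5 numbers parted by spaces: the shift along the tool's x, y, z each as a share of 0.3 m, from -1 to 1, then the turn about the tool's z as a share of 2 rad, from -1 to 1, then the gripper's target within -1 to 1 (shut at 1, half-way at 0, fully open at -1). In form: tx ty tz twist gripper; .... A call has 1 to 5 rows; each row shifts and turns the commanded pose from where the row before left it, along the tool's axes as they then stand; what a row does not reach is not made up. A row lasts 1/12 s, in which the tool goes at most 41.7 mm and 7.16 degrees, less where a joint would pass 70% of its speed; a pose out of reach is approached as far as the arm can. A call with a number of a shift or a turn outside -1 to 1 is refused whole. A call with a gripper value outside its range is refused whole. The fingers move at their own pace and stop on an object; "squeeze" is the grip in N (left out, the last holds). Time passes only in rows, so rows that do not move let the fingers close. It gives the time, the measured TCP pose, the force, the opening and the grip force at its end, in the units of the state.
- sense(): the state, without advancing time (a new reading comes with each control period).
- snapshot(name): name is "side" or "top"; returns a dict with "frame" (400x640x3 uint8, blue, green, red), "depth" (400x640 float32, mm along the optical axis (not along the pixel's ray), 0 where there is no reading), "intrinsics" (3x3 intrinsics, pixels), "extrinsics" (4x4, takes a point from camera to world coordinates). Camera axes: x right, y down, z forward; pixel columns grow to the right and rows downward; lengths in mm; the calibration is good to about 2 mm. A picture is of the moment at which its call begins.
- hand_in(): hands the job in; it is judged then, once.
The state is a dict: "time": time; "joint_pos": joint angles; "qd": joint speeds; "joint_efforts": joint torques, N m; "tool_pos": TCP position; "tcp_rot": TCP orientation; "ft_force": force on the tool from outside, world axes, zero at the start; "wrist_torque": the same for the moment, N m; "finger_gap": finger opening in mm; "grip_force": force on a finger pad.
Only numpy, scipy, OpenCV 4.12 (cv2) and the standard library are available. Lean on these libraries where they do the work, as an engineer would, in place of code of your own. Each camera call takes 0.05 s, during which the arm holds its last target. There are 200 camera calls.

## Working session

There is one attempt and no reset: what is moved stays moved. The work goes in short steps, Python scripts to look and compute and a tool call to move; the robot and the scene stay as the last step left them, time stands still between calls to the robot, and variables do not carry over. Pictures are saved under pics/ and viewed, at most 10 in all, crops included, and the job is handed in when it is done.

Besides the shell and the picture viewer there is one more tool, called after "Call:" by a JSON object that holds its "op" and its "data". apply_moves: Moves the arm, as the interface text tells. Its arguments: {"type":"object","properties":{"series":{"type":"string"},"squeeze":{"type":"number"}},"required":["series"]}

```bash
mkdir -p pics; python3 - <<'E'
from bench import *
import cv2,numpy as np
print(sense(),grip_depth)
for n in("top","side"):
    s=snapshot(n);cv2.imwrite(f"pics/{n}0.png",s["frame"]);np.savez(f"{n}0.npz",**s)
    print(n,s["intrinsics"],s["extrinsics"].round(3))
E
```

```text
{'time': 0.0, 'joint_pos': array([ 6.48934545e+01,  7.51439355e+00,  8.53293896e+01,  2.06454700e-03,
        8.72620791e+01, -4.89052519e+00]), 'qd': array([ 0.0046809 , -0.06579414,  0.02057995, -0.08168982,  0.19522825,
       -0.04777134]), 'joint_efforts': array([ 4.03128724e-03, -5.69392741e+01, -5.00563395e+01, -1.31839175e-05,
        1.49739330e-02,  4.22630558e-05]), 'tool_pos': array([207.04352613, 562.55865348, 230.25082999]), 'tcp_rot': array([-1.79894699e+02, -1.10794788e-02,  1.59783869e+02]), 'ft_force': array([0.18633251, 0.06216368, 0.58818122]), 'wrist_torque': array([-0.0013546, -0.0355634,  0.014065 ]), 'grip_force': 0.0, 'finger_gap': 85.33782090192658} 18.700000000000003
top [[453.52926088   0.         321.39743921]
 [  0.         453.52926088 197.53426023]
 [  0.           0.           1.        ]] [[-2.000000e-03 -9.990000e-01  5.100000e-02  4.849620e+02]
 [-1.000000e+00  1.000000e-03 -1.800000e-02  1.265390e+02]
 [ 1.800000e-02 -5.100000e-02 -9.990000e-01  1.147791e+03]
 [ 0.000000e+00  0.000000e+00  0.000000e+00  1.000000e+00]]
side [[472.52900568   0.         313.21615281]
 [  0.         472.52900568 190.56230316]
 [  0.           0.           1.        ]] [[ 9.57000e-01 -1.77000e-01  2.30000e-01  2.98220e+02]
 [-2.91000e-01 -5.99000e-01  7.46000e-01 -7.48843e+02]
 [ 6.00000e-03 -7.81000e-01 -6.25000e-01  7.84755e+02]
 [ 0.00000e+00  0.00000e+00  0.00000e+00  1.00000e+00]]
```

View pics/top0.png

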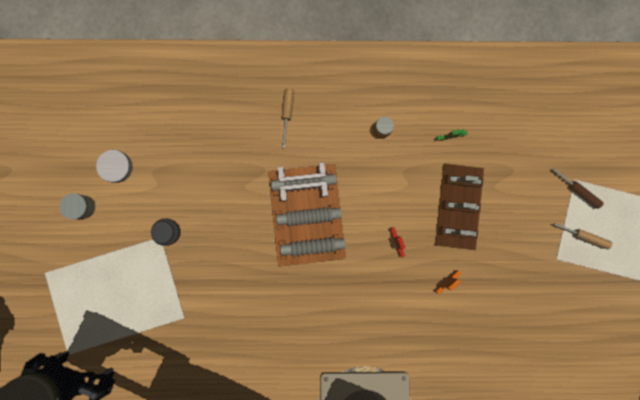

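View pics/side0.png

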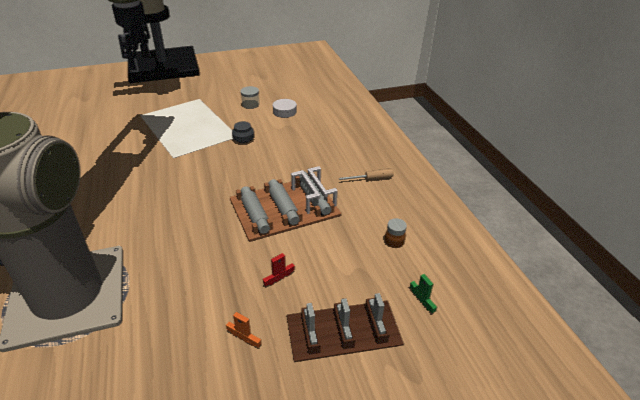

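The top view shows the stand at about (305,215), with the bridge on its top spindle at (304,182). The rack is at (460,206), with grey leaves at (463,181), (462,206) and (460,232). The look-alikes are green (452,134), red (398,242) and orange (448,282). The only candidates that stand in the rack and are steel grey are the three rack leaves. I'll confirm this in an enlarged crop and measure.

```bash
cat > h.py <<'E'
import numpy as np,cv2
def cloud(s):
    K=s["intrinsics"];d=s["depth"];v,u=np.mgrid[:400,:640]
    p=np.stack([(u-K[0,2])/K[0,0]*d,(v-K[1,2])/K[1,1]*d,d],-1)
    w=p@s["extrinsics"][:3,:3].T+s["extrinsics"][:3,3]
    w[d==0]=np.nan
    return w
def ray(s,uv,z):
    K=s["intrinsics"];E=s["extrinsics"];uv=np.atleast_2d(np.float64(uv))
    r=np.c_[(uv[:,0]-K[0,2])/K[0,0],(uv[:,1]-K[1,2])/K[1,1],np.ones(len(uv))]@E[:3,:3].T
    return E[:3,3]+r*((z-E[2,3])/r[:,2])[:,None]
E
python3 - <<'E'
import numpy as np,cv2
from h import *
t=dict(np.load("top0.npz"));s=dict(np.load("side0.npz"))
f=lambda a,k:cv2.resize(a,None,fx=k,fy=k,interpolation=cv2.INTER_CUBIC)
a=f(t["frame"][155:275,260:355],4);b=f(t["frame"][155:255,425:495],4)
c=f(s["frame"][160:240,225:345],3);d=f(s["frame"][285:360,280:405],3)
im=np.zeros((600,800,3),np.uint8);
for q,(y,x) in((a[:345],(0,0)),(b[:345],(0,400)),(c,(350,0)),(d,(350,400))): q=q[:600-y,:800-x];im[y:y+q.shape[0],x:x+q.shape[1]]=q
cv2.imwrite("pics/crop.png",im)
for n,S in(("top",t),("side",s)):
    w=cloud(S);x,y,z=np.moveaxis(w,-1,0)
    print(n,"table z",np.nanmedian(z[(x>300)&(x<700)&(abs(y)<300)]))
    def rep(name,m):
        k,l,st,ce=cv2.connectedComponentsWithStats(m.astype(np.uint8))
        for i in range(1,k):
            if st[i,4]>12:
                p=w[l==i];r=cv2.minAreaRect(p[:,:2].astype(np.float32))
                print(name,st[i,4],ce[i].round(1),p.mean(0).round(1),np.round(r[0],1),np.round(r[1],1),round(r[2],1))
    reg=(x>380)&(x<680)
    rack=(y<-50)&(y>-350)&reg;st=(y>20)&(y<320)&reg
    rep("racktop",rack&(z>24)&(z<36)); rep("rack",rack&(z>20)); rep("tabs",rack&(z>60)&(z<95))
    rep("bars",st&(z>54)&(z<72)); rep("spind",st&(z>30)); rep("base",st&(z>5))
E
```

```text
top table z 2.6716291852314953
racktop 187 [463.3 180.4] [ 583.6 -246.8   31.4] [ 585.1 -252.3] [89.7 22.8] 82.9
racktop 178 [461.1 206. ] [ 520.  -240.    31.5] [ 520.5 -243.4] [89.  22.2] 83.4
racktop 13 [392.9 229.9] [461.2 -71.1  25.7] [459.8 -72.6] [15.6  7.9] 17.3
racktop 179 [458.2 231.6] [ 456.7 -231.8   31.3] [ 456.1 -236.3] [89.7 21.9] 83.0
racktop 24 [399.9 249.6] [412.8 -87.6  27.3] [415.6 -88.5] [37.7  9.7] 21.4
rack 337 [464.6 179.9] [ 583.9 -246.1   42.5] [ 585.1 -251.8] [90.6 22.8] 82.9
rack 312 [462.2 205.8] [ 520.1 -238.9   42.7] [ 520.5 -243.4] [89.  22.2] 83.4
rack 172 [398.6 241.9] [432.5 -81.3  44. ] [431.7 -82.7] [75.3 10.7] 19.6
rack 284 [459.4 231.8] [ 456.7 -230.8   42.9] [ 456.1 -236.3] [89.7 21.9] 83.0
tabs 76 [470.2 178.3] [ 584.6 -248.    77.3] [ 585.1 -250.1] [31.  10.2] 83.9
tabs 66 [467.8 205.2] [ 520.5 -240.9   78.2] [ 520.7 -243.3] [30.8 10.2] 84.2
tabs 63 [465.  232.2] [ 456.5 -232.8   78.8] [ 456.2 -234.6] [29.1  9.6] 84.2
tabs 62 [400.9 242.7] [431.7 -82.2  69.4] [431.7 -82.6] [29.8 10.5] 19.3
bars 276 [301.4 174.1] [596.4 154.3  61.9] [602.3 154
[... 1275 characters left out ...]
33.1 11.6] 82.0
tabs 131 [345.1 308.1] [ 515.8 -247.7   74.8] [ 517.1 -244.7] [33.6 10.4] 83.9
tabs 123 [310.4 312.4] [ 452.  -239.6   76.2] [ 452.8 -235.3] [32.8 10.3] 84.9
bars 219 [320.6 181.5] [594.2 148.3  59.8] [599.1 155.1] [ 34.5 118.6] 6.2
bars 213 [307.2 184.6] [558.2 145.2  60.1] [553.8 149. ] [ 34.4 115. ] 6.7
spind 980 [314.8 188.4] [576.  138.9  48.8] [576.4 150. ] [ 81.6 162. ] 6.7
spind 686 [283.4 200.1] [491.6 127.   40.1] [493.2 137. ] [ 47.6 166.2] 5.8
spind 716 [254.5 207.9] [417.7 118.7  40. ] [418.1 129.4] [ 47.3 166. ] 6.2
base 4782 [285.2 204.1] [496.2 124.7  28.4] [497.1 155.6] [242.  202.5] 5.6
base 14 [342.2 178.2] [672.8 199.7  15. ] [672.4 199.4] [ 7.9 15.5] 79.9
```

View pics/crop.png

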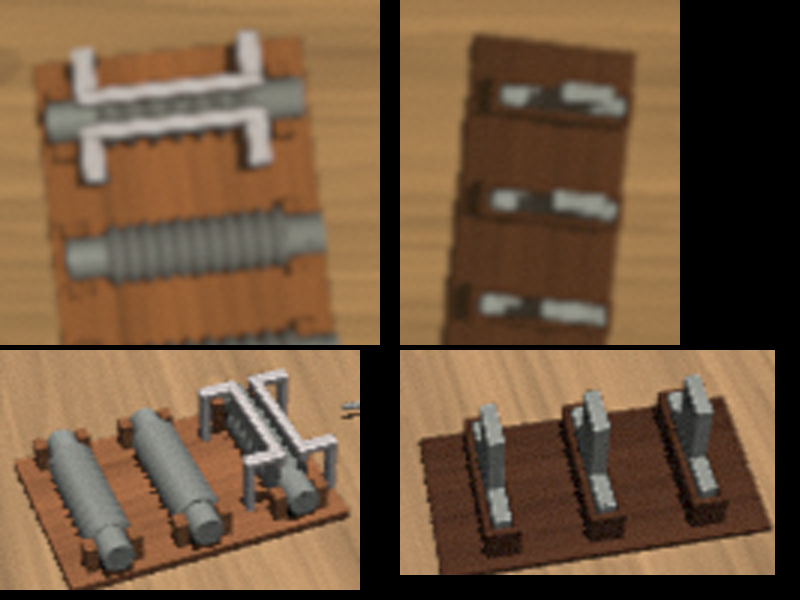

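The crop confirms three grey steel leaves in the rack slots; the bridge is over the end spindle. First I'll rotate the tool to the rack's yaw and go above the middle leaf. At the same time I'll estimate the tested thread's pitch from the top picture, as a hint for the order of trying.

Call:
{"op": "apply_moves", "data": {"series": "0 0 0 0.062 0.3;0 0 0 0.062 0.3;0 0 0 0.062 0.3;0 0 0 0.062 0.3;0 0 0 0.062 0.3", "squeeze": 40}}

```text
time: 0.52
tool_pos: [207.1, 562.8, 230.7]
tcp_rot: [-179.9, 0.0, 123.9]
ft_force: [0.2, 0.1, 0.5]
finger_gap: 29.9
grip_force: 0.0
```

Call:
{"op": "apply_moves", "data": {"series": "0 0 0 0.062 0.3;0 0 0 0.062 0.3;0 0 0 0.062 0.3;0 0 0 0.062 0.3;0 0 0 0.062 0.3"}}

```text
time: 0.93
tool_pos: [207.1, 562.8, 230.7]
tcp_rot: [-180.0, 0.1, 88.4]
ft_force: [0.1, -0.3, 0.1]
finger_gap: 30.0
grip_force: 0.0
```

Call:
{"op": "apply_moves", "data": {"series": "0 0 0 0.047 0.3;-0.1021 0.0536 0.0121 0 0.3;-0.1021 0.0536 0.0121 0 0.3;-0.1021 0.0536 0.0121 0 0.3;-0.1021 0.0536 0.0121 0 0.3"}}

```text
time: 1.35
tool_pos: [256.9, 432.3, 215.8]
tcp_rot: [-180.0, 0.1, 83.4]
ft_force: [0.8, 0.4, 0.1]
finger_gap: 29.7
grip_force: 0.0
```

Call:
{"op": "apply_moves", "data": {"series": "-0.1021 0.0536 0.0121 0 0.3;-0.1021 0.0536 0.0121 0 0.3;-0.1021 0.0536 0.0121 0 0.3;-0.1021 0.0536 0.0121 0 0.3;-0.1021 0.0536 0.0121 0 0.3"}}

```text
time: 1.77
tool_pos: [319.1, 270.9, 198.1]
tcp_rot: [-180.0, 0.0, 83.4]
ft_force: [1.0, 1.1, 0.5]
finger_gap: 29.7
grip_force: 0.0
```

Call:
{"op": "apply_moves", "data": {"series": "-0.1021 0.0536 0.0121 0 0.3;-0.1021 0.0536 0.0121 0 0.3;-0.1021 0.0536 0.0121 0 0.3;-0.1021 0.0536 0.0121 0 0.3;-0.1021 0.0536 0.0121 0 0.3"}}

```text
time: 2.18
tool_pos: [381.3, 109.4, 180.1]
tcp_rot: [180.0, -0.0, 83.4]
ft_force: [1.6, -0.5, 0.5]
finger_gap: 30.0
grip_force: 0.0
```

Call:
{"op": "apply_moves", "data": {"series": "-0.1021 0.0536 0.0121 0 0.3;-0.1021 0.0536 0.0121 0 0.3;-0.1021 0.0536 0.0121 0 0.3;-0.1021 0.0536 0.0121 0 0.3;-0.1021 0.0536 0.0121 0 0.3"}}

```text
time: 2.6
tool_pos: [443.4, -52.1, 161.9]
tcp_rot: [-180.0, -0.0, 83.3]
ft_force: [-0.0, 0.6, 0.0]
finger_gap: 29.9
grip_force: 0.0
```

Call:
{"op": "apply_moves", "data": {"series": "-0.1021 0.0536 0.0121 0 0.3;-0.1021 0.0536 0.0121 0 0.3;-0.1021 0.0536 0.0121 0 0.3;-0.1021 0.0536 0.0121 0 0.3;-0.1021 0.0536 0.0121 0 0.3"}}

```text
time: 3.02
tool_pos: [505.5, -213.4, 143.4]
tcp_rot: [-180.0, -0.0, 83.3]
ft_force: [0.1, 1.1, 0.1]
finger_gap: 29.8
grip_force: 0.0
```

Call:
{"op": "apply_moves", "data": {"series": "-0.1021 0.0536 0.0121 0 0.3;0 0 0 0 0.3;0 0 0 0 0.3"}}

```text
time: 3.27
tool_pos: [517.3, -245.3, 139.0]
tcp_rot: [-179.9, -0.1, 83.2]
ft_force: [-0.4, 0.5, -0.0]
finger_gap: 29.6
grip_force: 0.0
```

```bash
python3 - <<'E'
import numpy as np,cv2
from h import *
from scipy.ndimage import map_coordinates
t=dict(np.load("top0.npz"));g=cv2.cvtColor(t["frame"],cv2.COLOR_BGR2GRAY).astype(float)
Ei=np.linalg.inv(t["extrinsics"]);K=t["intrinsics"]
a=np.radians(6.2);ex=np.array([np.cos(a),np.sin(a),0]);ey=np.array([-np.sin(a),np.cos(a),0])
l=np.arange(-44,44.1,1)
for c in ([579.5,151.8,46],[495.5,141,46]):
  pr=0
  for o in (-2,-1,0,1,2):
    P=np.array(c)+l[:,None]*ey+o*ex; q=P@Ei[:3,:3].T+Ei[:3,3]; u=q[:,0]/q[:,2]*K[0,0]+K[0,2];v=q[:,1]/q[:,2]*K[1,1]+K[1,2]
    pr=pr+map_coordinates(g,[v,u],order=3)
  pr=pr-np.polyval(np.polyfit(l,pr,3),l);pr*=np.hanning(len(l))
  print([(p,round(abs((pr*np.exp(2j*np.pi*l/p)).sum()))) for p in(8,9,10,11,12,13,14,15,16)])
from bench import sense;s=sense();print(s["time"],s["tool_pos"],s["tcp_rot"],s["finger_gap"],s["ft_force"])
E
```

```text
[(8, 11), (9, 13), (10, 43), (11, 145), (12, 456), (13, 779), (14, 892), (15, 784), (16, 559)]
[(8, 50), (9, 333), (10, 648), (11, 416), (12, 114), (13, 16), (14, 32), (15, 23), (16, 16)]
3.2667 [ 517.32863617 -245.30918881  139.01338834] [-1.79860439e+02 -5.97963723e-02  8.32109878e+01] 29.572610157836476 [-0.4311618   0.50018141 -0.01038013]
```

Hint: the tested thread's pitch looks like 14 mm. Descending on the middle leaf.

Call:
{"op": "apply_moves", "data": {"series": "0.0055 0.0045 0.08 0 0.3;0 0 0.08 0 0.3;0 0 0.08 0 0.3;0 0 0.075 0 0.3;0 0 0 0 0.3"}}

```text
time: 3.68
tool_pos: [515.8, -239.3, 40.9]
tcp_rot: [-179.5, -0.2, 83.4]
ft_force: [-1.2, 0.9, -1.7]
finger_gap: 29.8
grip_force: 0.0
```

Call:
{"op": "apply_moves", "data": {"series": "0 0 0 0 0.3;0 0 0 0 0.3;0 0 0 0 0.3"}}

```text
time: 3.93
tool_pos: [520.9, -243.0, 48.4]
tcp_rot: [179.8, 0.1, 83.4]
ft_force: [-0.7, 0.4, 0.0]
finger_gap: 29.9
grip_force: 0.0
```

Call:
{"op": "apply_moves", "data": {"series": "0 0 0 0 0.3;0 0 0 0 0.3;0 0 0.0067 0 0.3;0 0 0 0 0.3;0 0 0 0 0.3"}}

```text
time: 4.35
tool_pos: [519.4, -242.6, 44.0]
tcp_rot: [-180.0, -0.0, 83.3]
ft_force: [-0.1, 0.6, 0.0]
finger_gap: 29.4
grip_force: 0.0
```

Call:
{"op": "apply_moves", "data": {"series": "0 0 0 0 1;0 0 0 0 1;0 0 0 0 1;0 0 0 0 1;0 0 0 0 1"}}

```text
time: 4.77
tool_pos: [519.5, -242.6, 44.0]
tcp_rot: [-180.0, 0.0, 83.4]
ft_force: [-0.7, -0.8, -0.6]
finger_gap: 9.0
grip_force: 40.4
```

Call:
{"op": "apply_moves", "data": {"series": "0 0 0 0 1;0 0 0 0 1;0 0 0 0 1"}}

```text
time: 5.02
tool_pos: [519.5, -242.6, 44.0]
tcp_rot: [-180.0, 0.0, 83.4]
ft_force: [-0.3, -0.6, 1.0]
finger_gap: 9.5
grip_force: 40.4
```

Call:
{"op": "apply_moves", "data": {"series": "0 0 -0.02 0 1;0 0 -0.04 0 1;0 0 -0.06 0 1;0 0 -0.06 0 1;0 0 -0.06 0 1"}}

```text
time: 5.43
tool_pos: [519.4, -242.5, 117.6]
tcp_rot: [-180.0, -0.0, 83.4]
ft_force: [-0.2, -0.0, -2.6]
finger_gap: 9.8
grip_force: 40.0
```

Call:
{"op": "apply_moves", "data": {"series": "0 0 -0.06 0 1;0 0 -0.04 0 1;0 0 -0.02 0 1;0 0 0 0 1;0 0 0 0 1"}}

```text
time: 5.85
tool_pos: [519.4, -242.5, 151.8]
tcp_rot: [-180.0, -0.0, 83.4]
ft_force: [-0.5, 0.1, -1.9]
finger_gap: 9.6
grip_force: 40.0
```

Call:
{"op": "apply_moves", "data": {"series": "0 0 0 0 1;0 0 0 0 1;0 0 0 0 1;0 0 0 0 1;0 0 0 0 1"}}

```text
time: 6.27
tool_pos: [519.3, -242.5, 151.5]
tcp_rot: [-180.0, -0.0, 83.4]
ft_force: [-0.6, 0.9, -1.8]
finger_gap: 9.9
grip_force: 40.0
```

```bash
python3 - <<'E'
from bench import *
import cv2,numpy as np
s=sense();print(s["tool_pos"],s["tcp_rot"],s["ft_force"],s["wrist_torque"])
s=snapshot("side");np.savez("side1.npz",**s)
K=s["intrinsics"];E=np.linalg.inv(s["extrinsics"]);p=E@[518,-243,115,1];u,v=int(K[0,0]*p[0]/p[2]+K[0,2]),int(K[1,1]*p[1]/p[2]+K[1,2]);print(u,v)
cv2.imwrite("pics/held1.png",cv2.resize(s["frame"][v-50:v+50,u-60:u+60],None,fx=5,fy=5,interpolation=cv2.INTER_CUBIC))
E
```

```text
[ 519.27744553 -242.45376474  151.52683403] [-1.79956165e+02 -1.89685982e-02  8.33538696e+01] [-0.61574635  0.8531245  -1.79257899] [0.02894458 0.01740003 0.00905249]
346 291
```

View pics/held1.png

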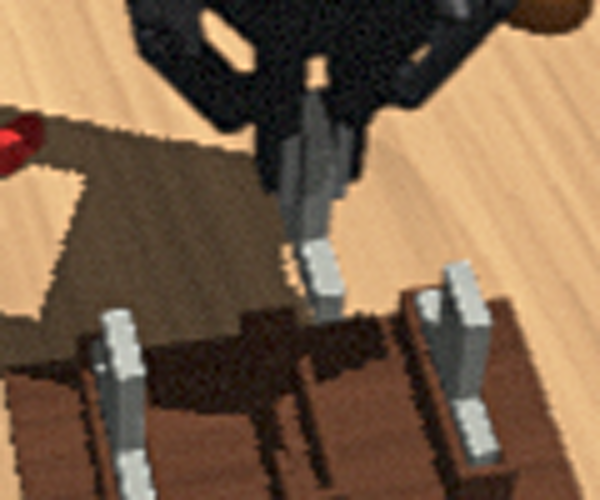

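The picture shows the middle leaf held upright, with its plate end near (325,280) in the crop and its slot below it empty. Moving over the bridge.

Call:
{"op": "apply_moves", "data": {"series": "0 0 0 -0.056 1;0 0 0 -0.056 1;0.05 0.013 0 0 1;0.1 0.026 0 0 1;0.1236 0.0323 0 0 1"}}

```text
time: 6.73
tool_pos: [531.8, -159.6, 152.1]
tcp_rot: [180.0, 0.0, 96.0]
ft_force: [0.8, -0.3, -1.9]
finger_gap: 9.4
grip_force: 40.0
```

Call:
{"op": "apply_moves", "data": {"series": "0.1236 0.0323 0 0 1;0.1236 0.0323 0 0 1;0.1236 0.0323 0 0 1;0.1236 0.0323 0 0 1;0.1236 0.0323 0 0 1"}}

```text
time: 7.15
tool_pos: [560.1, 32.7, 152.2]
tcp_rot: [180.0, 0.0, 96.2]
ft_force: [0.2, 0.1, -3.2]
finger_gap: 9.5
grip_force: 40.0
```

Call:
{"op": "apply_moves", "data": {"series": "0.1236 0.0323 0 0 1;0.1236 0.0323 0 0 1;0.1 0.026 0 0 1;0.05 0.013 0 0 1;0 0 0.03 0 1"}}

```text
time: 7.57
tool_pos: [579.4, 156.4, 144.9]
tcp_rot: [179.8, -0.1, 96.4]
ft_force: [0.7, -0.4, -0.9]
finger_gap: 9.7
grip_force: 40.1
```

Call:
{"op": "apply_moves", "data": {"series": "0 0 0.05 0 1;0 0 0.05 0 1;0 0 0.025 0 1;0 0 0 0 1;0 0 0 0 1"}}

```text
time: 7.98
tool_pos: [577.8, 151.8, 105.0]
tcp_rot: [-179.9, 0.0, 96.1]
ft_force: [-0.4, -0.8, -2.5]
finger_gap: 9.5
grip_force: 39.9
```

Call:
{"op": "apply_moves", "data": {"series": "0 0 0 0 1;0 0 0 0 1;0 0 0 0 1;0 0 0 0 1;0 0 0 0 1"}}

```text
time: 8.4
tool_pos: [578.4, 152.7, 106.1]
tcp_rot: [180.0, -0.0, 96.2]
ft_force: [1.1, -0.3, -2.5]
finger_gap: 9.7
grip_force: 39.9
```

```bash
python3 - <<'E'
from bench import *
from h import *
s=sense();print(s["tool_pos"],s["tcp_rot"],s["ft_force"],s["wrist_torque"])
s=snapshot("side");np.savez("side2.npz",**s);t=snapshot("top");np.savez("top2.npz",**t)
a=cv2.resize(s["frame"][130:230,270:370],None,fx=4,fy=4,interpolation=cv2.INTER_CUBIC)
b=cv2.resize(t["frame"][130:230,255:355],None,fx=4,fy=4,interpolation=cv2.INTER_CUBIC)
cv2.imwrite("pics/hov.png",np.hstack([a,b]))
E
```

```text
[578.43756579 152.71662864 106.07051232] [ 1.79954074e+02 -3.05262905e-03  9.61891843e+01] [ 1.05855608 -0.34427207 -2.4528634 ] [ 0.0231484  -0.02633487  0.00116299]
```

View pics/hov.png

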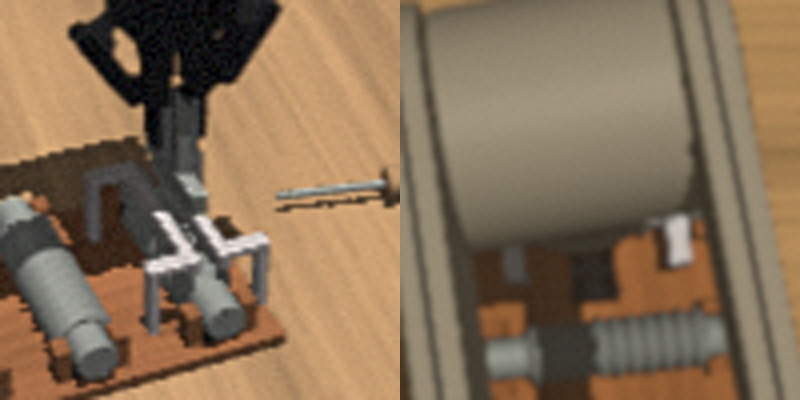

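Left: the leaf hovers over the bridge, with its plate end near (190,185) just above the bars. Right: the top camera's view is blocked by the arm. Measuring its sideways offset from the bars in the side cloud.

```bash
python3 - <<'E'
from h import *
a=np.radians(6.2);R=np.array([[np.cos(a),-np.sin(a)],[np.sin(a),np.cos(a)]])
for f in("side0.npz","side2.npz"):
    w=cloud(dict(np.load(f)));q=(w[...,:2]-[576.45,152.05])@R;x,y,z=q[...,0],q[...,1],w[...,2]
    for nm,m in(("plate",(z>70)&(z<98)&(y<-17)&(y>-45)&(abs(x)<20)),("barL",(abs(z-61)<7)&(x<-5)&(x>-16)&(y>-50)&(y<-20)),("barR",(abs(z-61)<7)&(x>5)&(x<16)&(y>-50)&(y<-20))):
        if m.sum()>5:
            p=np.c_[x[m],y[m],z[m]];print(f,nm,m.sum(),np.percentile(p,[3,50,97],axis=0).round(1).tolist())
            if nm=="plate":
                for k in range(0,len(p),4):print(p[k].round(1),end=' ')
                print()
E
```

```text
side0.npz barL 35 [[-14.6, -48.4, 55.1], [-11.5, -33.6, 60.5], [-6.8, -21.0, 62.6]]
side0.npz barR 38 [[6.4, -49.0, 55.0], [9.3, -35.5, 60.4], [15.2, -20.9, 62.5]]
side2.npz plate 58 [[-5.2, -39.4, 78.3], [-1.5, -32.3, 91.8], [5.1, -17.1, 97.2]]
[ -1.2 -19.2  97. ] [ -2.7 -22.7  96.8] [ -5.1 -22.2  94.1] [  4.2 -31.1  97.5] [  0.2 -28.4  93.8] [ -5.5 -17.2  84.6] [ -1.7 -32.6  94.3] [ -2.8 -17.   80.6] [ -1.4 -38.   95. ] [ -4.7 -27.5  85.5] [  2.1 -36.1  89.5] [ -4.5 -39.3  90.7] [ -4.1 -26.4  78.4] [  1.6 -37.6  84.6] [  3.4 -33.7  78.3] 
side2.npz barL 32 [[-15.4, -49.8, 56.6], [-10.5, -35.7, 60.9], [-6.5, -22.5, 62.6]]
side2.npz barR 41 [[6.4, -49.6, 54.1], [8.6, -35.1, 60.0], [14.3, -21.0, 63.9]]
```

Call:
{"op": "apply_moves", "data": {"series": "0 0 0.012 0 1;0 0 0.012 0 1;0 0 0.012 0 1;0 0 0.012 0 1;0 0 0 0 1"}}

```text
time: 8.92
tool_pos: [577.3, 152.5, 89.7]
tcp_rot: [-179.9, 0.0, 96.2]
ft_force: [-0.2, 0.0, -2.6]
finger_gap: 9.3
grip_force: 39.9
```

Call:
{"op": "apply_moves", "data": {"series": "0 0 0.008 0 1;0 0 0.006 0 1;0 0 0 0 1;0 0 0 0 1;0 0 0 0 1"}}

```text
time: 9.33
tool_pos: [578.3, 152.7, 87.1]
tcp_rot: [180.0, 0.0, 96.2]
ft_force: [-0.1, 0.2, -3.1]
finger_gap: 9.7
grip_force: 40.0
```

Call:
{"op": "apply_moves", "data": {"series": "0 0 0.004 0 1;0 0 0.004 0 1;0 0 0 0 1;0 0 0 0 1"}}

```text
time: 9.67
tool_pos: [578.0, 152.7, 84.4]
tcp_rot: [-180.0, -0.0, 96.2]
ft_force: [0.3, 0.0, -2.0]
finger_gap: 9.6
grip_force: 40.0
```

Call:
{"op": "apply_moves", "data": {"series": "0 0 0.004 0 1;0 0 0.004 0 1;0 0 0 0 1;0 0 0 0 1"}}

```text
time: 10.0
tool_pos: [578.0, 152.7, 82.0]
tcp_rot: [-180.0, 0.0, 96.2]
ft_force: [0.1, -0.1, -1.6]
finger_gap: 9.3
grip_force: 39.9
```

Call:
{"op": "apply_moves", "data": {"series": "0 0 0.004 0 1;0 0 0 0 1;0 0 0 0 1"}}

```text
time: 10.25
tool_pos: [578.1, 152.7, 80.8]
tcp_rot: [-180.0, 0.0, 96.2]
ft_force: [0.1, -0.4, -2.4]
finger_gap: 9.2
grip_force: 40.0
```

Call:
{"op": "apply_moves", "data": {"series": "0 0 0.004 0 1;0 0 0 0 1;0 0 0 0 1"}}

```text
time: 10.5
tool_pos: [578.0, 152.6, 79.6]
tcp_rot: [-180.0, 0.0, 96.2]
ft_force: [0.2, 0.2, -3.0]
finger_gap: 9.3
grip_force: 39.9
```

Call:
{"op": "apply_moves", "data": {"series": "0 0 0.004 0 1;0 0 0 0 1;0 0 0 0 1"}}

```text
time: 10.75
tool_pos: [578.4, 152.8, 78.8]
tcp_rot: [180.0, -0.0, 96.2]
ft_force: [-0.6, -0.2, 0.2]
finger_gap: 9.4
grip_force: 40.3
```

Call:
{"op": "apply_moves", "data": {"series": "0 0 0.003 0 1;0 0 0 0 1;0 0 0 0 1"}}

```text
time: 11.0
tool_pos: [578.4, 152.8, 78.0]
tcp_rot: [180.0, -0.0, 96.2]
ft_force: [0.1, 1.0, 1.5]
finger_gap: 9.6
grip_force: 40.7
```

Contact with the tooth roots about 4.7 mm too high. Now I'll shift along the spindle in small steps, feeling the force.

Call:
{"op": "apply_moves", "data": {"series": "0.0033 0 0 0 1;0 0 0 0 1;0 0 0 0 1"}}

```text
time: 11.25
tool_pos: [578.3, 153.4, 77.8]
tcp_rot: [180.0, 0.0, 96.2]
ft_force: [0.6, -1.4, 1.8]
finger_gap: 9.7
grip_force: 40.5
```

Call:
{"op": "apply_moves", "data": {"series": "0.0033 0 0 0 1;0 0 0 0 1;0 0 0 0 1"}}

```text
time: 11.5
tool_pos: [578.3, 153.7, 77.8]
tcp_rot: [180.0, 0.1, 96.2]
ft_force: [2.1, -4.2, 1.5]
finger_gap: 9.6
grip_force: 40.6
```

Call:
{"op": "apply_moves", "data": {"series": "0 0 -0.01 0 1;-0.007 0 0 0 1;0 0 0.005 0 1;0 0 0.005 0 1;0 0 0 0 1"}}

```text
time: 11.92
tool_pos: [578.2, 152.9, 77.7]
tcp_rot: [180.0, -0.0, 96.2]
ft_force: [-1.2, 0.9, 3.1]
finger_gap: 9.6
grip_force: 40.8
```

Call:
{"op": "apply_moves", "data": {"series": "0 0 0 0 1;0 0 0 0 1"}}

```text
time: 12.08
tool_pos: [578.2, 152.9, 77.9]
tcp_rot: [180.0, -0.0, 96.2]
ft_force: [-1.3, 0.9, 3.5]
finger_gap: 9.4
grip_force: 40.7
```

Call:
{"op": "apply_moves", "data": {"series": "0 0 -0.01 0 1;-0.005 0 0 0 1;0 0 0.005 0 1;0 0 0.005 0 1;0 0 0 0 1"}}

```text
time: 12.5
tool_pos: [578.4, 151.1, 77.6]
tcp_rot: [180.0, -0.0, 96.2]
ft_force: [-0.3, 0.5, 2.5]
finger_gap: 9.3
grip_force: 40.7
```

Call:
{"op": "apply_moves", "data": {"series": "0 0 0 0 1;0 0 0 0 1"}}

```text
time: 12.67
tool_pos: [578.4, 151.1, 77.8]
tcp_rot: [180.0, -0.0, 96.2]
ft_force: [-1.4, 1.5, 1.9]
finger_gap: 9.5
grip_force: 40.6
```

Call:
{"op": "apply_moves", "data": {"series": "0 0 -0.01 0 1;-0.005 0 0 0 1;0 0 0.005 0 1;0 0 0.005 0 1;0 0 0 0 1"}}

```text
time: 13.08
tool_pos: [578.6, 149.4, 77.6]
tcp_rot: [180.0, 0.0, 96.2]
ft_force: [-0.4, 0.1, 2.5]
finger_gap: 9.1
grip_force: 40.7
```

Call:
{"op": "apply_moves", "data": {"series": "0 0 0 0 1;0 0 0 0 1"}}

```text
time: 13.25
tool_pos: [578.6, 149.4, 77.8]
tcp_rot: [180.0, 0.0, 96.2]
ft_force: [-0.2, -1.2, 2.3]
finger_gap: 9.5
grip_force: 40.6
```

Call:
{"op": "apply_moves", "data": {"series": "0 0 -0.01 0 1;-0.005 0 0 0 1;0 0 0.005 0 1;0 0 0.005 0 1;0 0 0 0 1"}}

```text
time: 13.67
tool_pos: [578.8, 147.9, 77.7]
tcp_rot: [180.0, 0.0, 96.2]
ft_force: [-0.2, -0.6, 2.9]
finger_gap: 9.7
grip_force: 40.7
```

Call:
{"op": "apply_moves", "data": {"series": "0 0 0 0 1;0 0 0 0 1"}}

```text
time: 13.83
tool_pos: [578.8, 147.9, 77.9]
tcp_rot: [180.0, 0.0, 96.2]
ft_force: [0.2, -1.0, 2.5]
finger_gap: 9.6
grip_force: 40.7
```

Call:
{"op": "apply_moves", "data": {"series": "0 0 -0.01 0 1;-0.006 0 0 0 1;0 0 0.005 0 1;0 0 0.005 0 1;0 0 0 0 1"}}

```text
time: 14.25
tool_pos: [579.0, 146.2, 77.8]
tcp_rot: [180.0, 0.0, 96.2]
ft_force: [-0.6, -0.9, 3.4]
finger_gap: 9.4
grip_force: 40.8
```

Call:
{"op": "apply_moves", "data": {"series": "0 0 0 0 1;0 0 0 0 1"}}

```text
time: 14.42
tool_pos: [579.0, 146.2, 77.9]
tcp_rot: [180.0, 0.0, 96.2]
ft_force: [-1.8, -0.9, 2.9]
finger_gap: 9.4
grip_force: 40.8
```

Call:
{"op": "apply_moves", "data": {"series": "0 0 -0.01 0 1;-0.006 0 0 0 1;0 0 0.005 0 1;0 0 0.005 0 1;0 0 0 0 1"}}

```text
time: 14.83
tool_pos: [578.8, 144.4, 77.1]
tcp_rot: [-180.0, 0.0, 96.2]
ft_force: [0.2, -1.2, 0.0]
finger_gap: 9.7
grip_force: 40.4
```

Call:
{"op": "apply_moves", "data": {"series": "0 0 0 0 1;0 0 0 0 1"}}

```text
time: 15.0
tool_pos: [578.8, 144.5, 77.5]
tcp_rot: [-180.0, 0.0, 96.2]
ft_force: [-0.6, 0.5, -0.6]
finger_gap: 9.7
grip_force: 40.2
```

Call:
{"op": "apply_moves", "data": {"series": "0 0 -0.01 0 1;-0.006 0 0 0 1;0 0 0.005 0 1;0 0 0.005 0 1;0 0 0 0 1"}}

```text
time: 15.42
tool_pos: [579.6, 142.9, 77.9]
tcp_rot: [179.9, -0.0, 96.2]
ft_force: [0.1, 0.9, 2.5]
finger_gap: 9.6
grip_force: 40.7
```

Call:
{"op": "apply_moves", "data": {"series": "0 0 0 0 1;0 0 0 0 1"}}

```text
time: 15.58
tool_pos: [579.6, 142.9, 78.0]
tcp_rot: [180.0, -0.0, 96.2]
ft_force: [0.6, 1.4, 2.1]
finger_gap: 9.3
grip_force: 40.7
```

Call:
{"op": "apply_moves", "data": {"series": "0 0 -0.01 0 1;-0.006 0 0 0 1;0 0 0.005 0 1;0 0 0.005 0 1;0 0 0 0 1"}}

```text
time: 16.0
tool_pos: [579.5, 141.0, 77.6]
tcp_rot: [180.0, -0.0, 96.2]
ft_force: [0.5, 0.4, 2.0]
finger_gap: 9.4
grip_force: 40.7
```

Call:
{"op": "apply_moves", "data": {"series": "0 0 0 0 1;0 0 0 0 1"}}

```text
time: 16.17
tool_pos: [579.5, 141.0, 77.8]
tcp_rot: [180.0, -0.0, 96.2]
ft_force: [-1.1, 1.4, 1.8]
finger_gap: 9.6
grip_force: 40.6
```

All along 12 mm (nearly a full 14 mm period) this leaf stays 4 to 5 mm high, so it doesn't fit. Taking it back to its slot.

Call:
{"op": "apply_moves", "data": {"series": "0 0 -0.02 0 1;0 0 -0.04 0 1;0 0 -0.06 0 1;0 0 -0.06 0 1;0 0 -0.04 0 1"}}

```text
time: 16.58
tool_pos: [580.1, 140.9, 146.3]
tcp_rot: [179.9, 0.0, 96.2]
ft_force: [0.2, 0.1, -1.6]
finger_gap: 9.2
grip_force: 40.3
```

Call:
{"op": "apply_moves", "data": {"series": "0 0 -0.02 0 1;-0.048 -0.013 0 0 1;-0.096 -0.026 0 0 1;-0.1201 -0.0324 0 0 1;-0.1201 -0.0324 0 0 1"}}

```text
time: 17.0
tool_pos: [559.6, 21.7, 148.6]
tcp_rot: [-179.9, 0.0, 96.3]
ft_force: [1.2, 0.4, -1.5]
finger_gap: 9.8
grip_force: 40.2
```

Call:
{"op": "apply_moves", "data": {"series": "-0.1201 -0.0324 0 0 1;-0.1201 -0.0324 0 0 1;-0.1201 -0.0324 0 0 1;-0.1201 -0.0324 0 0 1;-0.1201 -0.0324 0 0 1"}}

```text
time: 17.42
tool_pos: [530.3, -163.4, 148.7]
tcp_rot: [-179.9, -0.0, 96.2]
ft_force: [0.9, -0.5, -1.0]
finger_gap: 9.5
grip_force: 40.2
```

Call:
{"op": "apply_moves", "data": {"series": "-0.1201 -0.0324 0 0 1;-0.096 -0.026 0 0 1;-0.048 -0.013 0 0 1;0 0 0 0.056 1;0 0 0 0.056 1"}}

```text
time: 17.83
tool_pos: [517.9, -243.7, 148.6]
tcp_rot: [-179.9, -0.0, 82.9]
ft_force: [0.1, 0.0, -2.1]
finger_gap: 9.3
grip_force: 40.3
```

Call:
{"op": "apply_moves", "data": {"series": "0 0 0 0 1;0 0 0 0 1;0 0 0 0 1;0 0 0 0 1;0 0 0 0 1"}}

```text
time: 18.25
tool_pos: [519.3, -242.1, 149.6]
tcp_rot: [-180.0, -0.0, 83.5]
ft_force: [-0.4, -0.4, -1.8]
finger_gap: 9.8
grip_force: 40.2
```

Call:
{"op": "apply_moves", "data": {"series": "0 0 0 0 1;0 0 0 0 1;0 0 0 0 1"}}

```text
time: 18.5
tool_pos: [519.3, -242.3, 149.7]
tcp_rot: [180.0, 0.0, 83.4]
ft_force: [1.1, -0.1, -3.2]
finger_gap: 9.6
grip_force: 40.2
```

Call:
{"op": "apply_moves", "data": {"series": "0 0 0.03 0 1;0 0 0.06 0 1;0 0 0.06 0 1;0 0 0.06 0 1;0 0 0.04 0 1"}}

```text
time: 18.92
tool_pos: [518.1, -241.8, 72.0]
tcp_rot: [-179.9, -0.1, 83.4]
ft_force: [-0.4, 0.3, -2.7]
finger_gap: 9.5
grip_force: 40.1
```

Call:
{"op": "apply_moves", "data": {"series": "0 0 0.03 0 1;0 0 0.03 0 1;0 0 0.02 0 1;0 0 0.01 0 1;0 0 0 0 1"}}

```text
time: 19.33
tool_pos: [519.1, -242.3, 47.2]
tcp_rot: [-180.0, -0.0, 83.4]
ft_force: [-0.3, 0.3, -2.7]
finger_gap: 9.4
grip_force: 40.1
```

Call:
{"op": "apply_moves", "data": {"series": "0 0 0 0 1;0 0 0 0 1;0 0 0.004 0 1;0 0 0 0 1;0 0 0 0 1"}}

```text
time: 19.75
tool_pos: [519.4, -242.5, 46.7]
tcp_rot: [180.0, 0.0, 83.4]
ft_force: [-0.3, 0.8, -2.8]
finger_gap: 9.5
grip_force: 40.1
```

Call:
{"op": "apply_moves", "data": {"series": "0 0 0.004 0 1;0 0 0.003 0 1;0 0 0 0 1;0 0 0 0 1"}}

```text
time: 20.08
tool_pos: [519.1, -242.4, 44.2]
tcp_rot: [-180.0, -0.0, 83.4]
ft_force: [-0.1, 0.1, -3.1]
finger_gap: 9.2
grip_force: 40.3
```

Call:
{"op": "apply_moves", "data": {"series": "0 0 0.001 0 1;0 0 0 0 1;0 0 0 0 1"}}

```text
time: 20.33
tool_pos: [519.3, -242.5, 44.1]
tcp_rot: [180.0, 0.0, 83.4]
ft_force: [0.3, -0.0, -0.9]
finger_gap: 9.4
grip_force: 40.3
```

Call:
{"op": "apply_moves", "data": {"series": "0 0 0 0 0.3;0 0 0 0 0.3;0 0 0 0 0.3;0 0 0 0 0.3;0 0 0 0 0.3"}}

```text
time: 20.75
tool_pos: [519.4, -242.5, 44.2]
tcp_rot: [180.0, 0.0, 83.4]
ft_force: [-0.3, -0.1, -0.2]
finger_gap: 29.8
grip_force: 0.0
```

Call:
{"op": "apply_moves", "data": {"series": "0 0 -0.04 0 0.3;0 0 -0.07 0 0.3;0 0 -0.06 0 0.3;0 0 -0.02 0 0.3;0 0.04 0 0 0.3"}}

```text
time: 21.17
tool_pos: [531.8, -244.6, 104.2]
tcp_rot: [179.8, 0.1, 83.3]
ft_force: [-0.0, -0.3, -0.9]
finger_gap: 29.9
grip_force: 0.0
```

Call:
{"op": "apply_moves", "data": {"series": "0 0.06 0 0 0.3;0 0.06 0 0 0.3;0 0.04 0 0 0.3;0 0.0167 0 0 0.3;0 0 0 0 0.3"}}

```text
time: 21.58
tool_pos: [584.4, -249.9, 101.0]
tcp_rot: [180.0, -0.0, 83.4]
ft_force: [0.3, -0.3, -0.7]
finger_gap: 29.7
grip_force: 0.0
```

Call:
{"op": "apply_moves", "data": {"series": "0 0 0 0 0.3;0 0 0 0 0.3;0 0 0 0 0.3;0 0 0 0 0.3;0 0 0 0 0.3"}}

```text
time: 22.0
tool_pos: [583.5, -250.0, 101.2]
tcp_rot: [180.0, 0.0, 83.3]
ft_force: [-0.5, -0.9, -1.3]
finger_gap: 29.8
grip_force: 0.0
```

```bash
python3 - <<'E'
from bench import *
from h import *
print(sense()["tool_pos"])
for n in("side",):
    s=snapshot(n);w=cloud(s);x,y,z=np.moveaxis(w,-1,0)
    m=(z>60)&(z<82)&(y<-210)&(y>-270)&(x>440)&(x<600)
    for a,b in((440,475),(500,535),(565,600)):
        p=w[m&(x>a)&(x<b)];g=np.float32(p[:,:2]);r=cv2.minAreaRect(g);print(len(p),np.percentile(p[:,2],97).round(1),np.round(r[0],1),np.round(r[1],1),round(r[2],1))
E
```

```text
[ 583.47288152 -250.00717906  101.15268652]
124 81.4 [ 452.9 -236.3] [31.5 10.2] 84.0
132 81.5 [ 517.1 -244.1] [31.3 10.6] 83.4
138 81.1 [ 581.7 -250.9] [31.5 11.1] 84.1
```

Call:
{"op": "apply_moves", "data": {"series": "0 0 0.04 0 0.3;0 0 0.06 0 0.3;0 0 0.05 0 0.3;0 0 0.03 0 0.3;0 0 0.01 0 0.3"}}

```text
time: 22.47
tool_pos: [582.1, -249.1, 41.0]
tcp_rot: [-179.8, -0.1, 83.4]
ft_force: [-0.5, 0.2, 0.2]
finger_gap: 30.2
grip_force: 0.0
```

Call:
{"op": "apply_moves", "data": {"series": "0 0 0 0 0.3;0 0 0 0 0.3;0 0 0 0 0.3;0 0 0 0 0.3;0 0 0 0 1"}}

```text
time: 22.88
tool_pos: [584.5, -250.3, 45.1]
tcp_rot: [179.9, 0.0, 83.4]
ft_force: [-0.3, -0.3, 0.2]
finger_gap: 19.2
grip_force: 0.0
```

Call:
{"op": "apply_moves", "data": {"series": "0 0 0 0 1;0 0 0 0 1;0 0 0 0 1;0 0 0 0 1;0 0 0 0 1"}}

```text
time: 23.3
tool_pos: [584.2, -250.2, 44.9]
tcp_rot: [179.9, 0.0, 83.4]
ft_force: [-0.9, 0.7, 5.9]
finger_gap: 9.6
grip_force: 40.0
```

Call:
{"op": "apply_moves", "data": {"series": "0 0 -0.02 0 1;0 0 -0.04 0 1;0 0 -0.06 0 1;0 0 -0.06 0 1;0 0 -0.06 0 1"}}

```text
time: 23.72
tool_pos: [583.6, -249.8, 117.3]
tcp_rot: [-180.0, -0.0, 83.4]
ft_force: [-0.1, 0.1, -2.2]
finger_gap: 9.4
grip_force: 39.3
```

Call:
{"op": "apply_moves", "data": {"series": "0 0 -0.06 0 1;0 0 -0.04 0 1;0 0 -0.02 0 1;0 0 0 0 1;0 0 0 0 1"}}

```text
time: 24.13
tool_pos: [583.7, -249.9, 151.7]
tcp_rot: [-180.0, -0.0, 83.4]
ft_force: [0.2, -0.6, -1.7]
finger_gap: 9.5
grip_force: 39.3
```

Call:
{"op": "apply_moves", "data": {"series": "0 0 0 -0.056 1;0 0 0 -0.056 1;0.051 0.0049 0 0 1;0.103 0.0098 0 0 1;0.1284 0.0122 0 0 1"}}

```text
time: 24.55
tool_pos: [581.6, -164.9, 150.3]
tcp_rot: [-179.9, -0.0, 95.9]
ft_force: [1.7, -0.1, -1.3]
finger_gap: 9.6
grip_force: 39.3
```

Call:
{"op": "apply_moves", "data": {"series": "0.1284 0.0122 0 0 1;0.1284 0.0122 0 0 1;0.1284 0.0122 0 0 1;0.1284 0.0122 0 0 1;0.1284 0.0122 0 0 1"}}

```text
time: 24.97
tool_pos: [578.6, 31.1, 150.6]
tcp_rot: [-179.9, -0.0, 96.0]
ft_force: [0.2, 0.9, -2.0]
finger_gap: 9.5
grip_force: 39.3
```

Call:
{"op": "apply_moves", "data": {"series": "0.1284 0.0122 0 0 1;0.1284 0.0122 0 0 1;0.103 0.0098 0 0 1;0.051 0.0049 0 0 1;0 0 0.03 0 1"}}

```text
time: 25.38
tool_pos: [578.0, 157.0, 143.5]
tcp_rot: [179.9, -0.1, 96.3]
ft_force: [1.6, -0.1, -1.0]
finger_gap: 9.6
grip_force: 39.4
```

Call:
{"op": "apply_moves", "data": {"series": "0 0 0.05 0 1;0 0 0.05 0 1;0 0 0.025 0 1;0 0 0 0 1;0 0 0 0 1"}}

```text
time: 25.8
tool_pos: [577.6, 151.9, 104.5]
tcp_rot: [-179.9, 0.0, 96.1]
ft_force: [0.1, -0.3, -1.9]
finger_gap: 9.8
grip_force: 39.3
```

Call:
{"op": "apply_moves", "data": {"series": "0 0 0 0 1;0 0 0 0 1;0 0 0 0 1;0 0 0 0 1;0 0 0 0 1"}}

```text
time: 26.22
tool_pos: [578.9, 152.4, 106.1]
tcp_rot: [179.9, -0.0, 96.2]
ft_force: [0.2, -0.1, -2.2]
finger_gap: 9.6
grip_force: 39.3
```

Call:
{"op": "apply_moves", "data": {"series": "0 0 0.012 0 1;0 0 0.012 0 1;0 0 0.012 0 1;0 0 0.012 0 1;0 0 0 0 1"}}

```text
time: 26.63
tool_pos: [577.6, 152.2, 89.6]
tcp_rot: [-179.9, 0.0, 96.2]
ft_force: [-0.7, 0.3, -2.1]
finger_gap: 9.5
grip_force: 39.3
```

Call:
{"op": "apply_moves", "data": {"series": "0 0 0.008 0 1;0 0 0.006 0 1;0 0 0 0 1;0 0 0 0 1;0 0 0 0 1"}}

```text
time: 27.05
tool_pos: [578.6, 152.4, 87.1]
tcp_rot: [180.0, -0.0, 96.2]
ft_force: [0.8, -0.7, -1.5]
finger_gap: 9.5
grip_force: 39.3
```

Call:
{"op": "apply_moves", "data": {"series": "0 0 0.004 0 1;0 0 0.004 0 1;0 0 0 0 1;0 0 0 0 1"}}

```text
time: 27.38
tool_pos: [578.4, 152.3, 84.4]
tcp_rot: [-180.0, 0.0, 96.2]
ft_force: [-0.4, 0.0, -2.4]
finger_gap: 9.5
grip_force: 39.3
```

Call:
{"op": "apply_moves", "data": {"series": "0 0 0.004 0 1;0 0 0 0 1;0 0 0 0 1"}}

```text
time: 27.63
tool_pos: [578.4, 152.4, 83.2]
tcp_rot: [-180.0, 0.0, 96.2]
ft_force: [-0.5, -0.3, -1.8]
finger_gap: 9.2
grip_force: 39.3
```

Call:
{"op": "apply_moves", "data": {"series": "0 0 0.004 0 1;0 0 0 0 1;0 0 0 0 1"}}

```text
time: 27.88
tool_pos: [578.4, 152.4, 82.0]
tcp_rot: [-180.0, -0.0, 96.2]
ft_force: [0.1, -0.4, -1.6]
finger_gap: 9.3
grip_force: 39.3
```

Call:
{"op": "apply_moves", "data": {"series": "0 0 0.004 0 1;0 0 0 0 1;0 0 0 0 1"}}

```text
time: 28.13
tool_pos: [578.6, 152.4, 81.0]
tcp_rot: [180.0, -0.0, 96.2]
ft_force: [-0.2, 1.3, -0.7]
finger_gap: 9.3
grip_force: 39.5
```

Call:
{"op": "apply_moves", "data": {"series": "0 0 0.004 0 1;0 0 0 0 1;0 0 0 0 1"}}

```text
time: 28.38
tool_pos: [578.8, 152.5, 80.1]
tcp_rot: [180.0, -0.0, 96.2]
ft_force: [-0.2, -0.6, 1.9]
finger_gap: 9.7
grip_force: 39.9
```

Call:
{"op": "apply_moves", "data": {"series": "0 0 0.003 0 1;0 0 0 0 1;0 0 0 0 1"}}

```text
time: 28.63
tool_pos: [578.9, 152.6, 79.4]
tcp_rot: [179.9, -0.0, 96.2]
ft_force: [-0.5, 0.8, 4.9]
finger_gap: 9.5
grip_force: 40.4
```

Call:
{"op": "apply_moves", "data": {"series": "0 0 -0.01 0 1;-0.006 0 0 0 1;0 0 0.004 0 1;0 0 0.004 0 1;0 0 0 0 1"}}

```text
time: 29.05
tool_pos: [578.8, 150.1, 79.4]
tcp_rot: [-180.0, 0.0, 96.2]
ft_force: [-1.2, -1.1, 4.7]
finger_gap: 9.7
grip_force: 40.3
```

Call:
{"op": "apply_moves", "data": {"series": "0 0 0 0 1;0 0 0 0 1"}}

```text
time: 29.22
tool_pos: [578.8, 150.3, 79.6]
tcp_rot: [-180.0, 0.0, 96.2]
ft_force: [0.4, -2.9, 4.3]
finger_gap: 9.5
grip_force: 40.2
```

Call:
{"op": "apply_moves", "data": {"series": "0 0 -0.008 0 1;-0.006 0 0 0 1;0 0 0.004 0 1;0 0 0.004 0 1;0 0 0 0 1"}}

```text
time: 29.63
tool_pos: [578.9, 149.1, 79.4]
tcp_rot: [180.0, -0.0, 96.2]
ft_force: [-1.0, 1.5, 3.3]
finger_gap: 9.4
grip_force: 40.1
```

Call:
{"op": "apply_moves", "data": {"series": "0 0 0 0 1;0 0 0 0 1"}}

```text
time: 29.8
tool_pos: [578.9, 149.1, 79.6]
tcp_rot: [180.0, -0.0, 96.2]
ft_force: [-1.0, 1.0, 2.4]
finger_gap: 9.5
grip_force: 40.0
```

Call:
{"op": "apply_moves", "data": {"series": "0 0 -0.008 0 1;-0.006 0 0 0 1;0 0 0.004 0 1;0 0 0.004 0 1;0 0 0 0 1"}}

```text
time: 30.22
tool_pos: [579.3, 147.0, 79.6]
tcp_rot: [180.0, -0.0, 96.2]
ft_force: [-0.8, 2.1, 2.9]
finger_gap: 9.8
grip_force: 40.1
```

Call:
{"op": "apply_moves", "data": {"series": "0 0 0 0 1;0 0 0 0 1"}}

```text
time: 30.38
tool_pos: [579.2, 147.1, 79.7]
tcp_rot: [180.0, -0.0, 96.2]
ft_force: [-0.5, 0.4, 3.1]
finger_gap: 9.8
grip_force: 40.1
```

Call:
{"op": "apply_moves", "data": {"series": "0 0 -0.008 0 1;-0.006 0 0 0 1;0 0 0.004 0 1;0 0 0.004 0 1;0 0 0 0 1"}}

```text
time: 30.8
tool_pos: [579.2, 144.9, 79.2]
tcp_rot: [-180.0, 0.0, 96.2]
ft_force: [-1.0, -1.1, 1.8]
finger_gap: 9.5
grip_force: 39.8
```

Call:
{"op": "apply_moves", "data": {"series": "0 0 0 0 1;0 0 0 0 1"}}

```text
time: 30.97
tool_pos: [579.2, 145.0, 79.4]
tcp_rot: [-180.0, 0.0, 96.2]
ft_force: [-0.3, -2.3, 0.1]
finger_gap: 9.7
grip_force: 39.7
```

Call:
{"op": "apply_moves", "data": {"series": "0 0 -0.008 0 1;-0.006 0 0 0 1;0 0 0.004 0 1;0 0 0.004 0 1;0 0 0 0 1"}}

```text
time: 31.38
tool_pos: [579.1, 143.4, 78.9]
tcp_rot: [-180.0, -0.0, 96.2]
ft_force: [-0.1, 0.4, -1.8]
finger_gap: 9.3
grip_force: 39.4
```

Call:
{"op": "apply_moves", "data": {"series": "0 0 0 0 1;0 0 0 0 1"}}

```text
time: 31.55
tool_pos: [579.4, 143.5, 79.3]
tcp_rot: [-180.0, -0.0, 96.2]
ft_force: [0.0, -0.1, -2.5]
finger_gap: 9.3
grip_force: 39.4
```

Call:
{"op": "apply_moves", "data": {"series": "0 0 -0.008 0 1;-0.006 0 0 0 1;0 0 0.004 0 1;0 0 0.004 0 1;0 0 0 0 1"}}

```text
time: 31.97
tool_pos: [579.9, 141.7, 79.5]
tcp_rot: [180.0, -0.0, 96.2]
ft_force: [-0.3, 0.7, 0.6]
finger_gap: 9.4
grip_force: 39.7
```

Call:
{"op": "apply_moves", "data": {"series": "0 0 0 0 1;0 0 0 0 1"}}

```text
time: 32.13
tool_pos: [579.8, 141.7, 79.6]
tcp_rot: [180.0, -0.0, 96.2]
ft_force: [0.5, 0.2, -0.4]
finger_gap: 9.8
grip_force: 39.6
```

Call:
{"op": "apply_moves", "data": {"series": "0 0 -0.008 0 1;-0.006 0 0 0 1;0 0 0.004 0 1;0 0 0.004 0 1;0 0 0 0 1"}}

```text
time: 32.55
tool_pos: [580.1, 139.6, 79.6]
tcp_rot: [180.0, 0.0, 96.2]
ft_force: [-0.7, -1.6, 2.3]
finger_gap: 9.4
grip_force: 40.0
```

Call:
{"op": "apply_moves", "data": {"series": "0 0 0 0 1;0 0 0 0 1"}}

```text
time: 32.72
tool_pos: [580.1, 139.7, 79.8]
tcp_rot: [180.0, 0.0, 96.2]
ft_force: [-0.7, -1.1, 3.2]
finger_gap: 9.5
grip_force: 40.0
```

The low spot is near y=143.4; feeling how deep it goes there.

Call:
{"op": "apply_moves", "data": {"series": "0 0 -0.008 0 1;0.0127 0 0 0 1;0 0 0.004 0 1;0 0 0.004 0 1;0 0 0 0 1"}}

```text
time: 33.13
tool_pos: [579.0, 143.8, 78.8]
tcp_rot: [-179.9, 0.0, 96.2]
ft_force: [0.2, -1.2, -2.1]
finger_gap: 9.4
grip_force: 39.4
```

Call:
{"op": "apply_moves", "data": {"series": "0 0 0.003 0 1;0 0 0 0 1;0 0 0 0 1"}}

```text
time: 33.38
tool_pos: [579.4, 143.5, 78.5]
tcp_rot: [-180.0, 0.0, 96.2]
ft_force: [-1.1, -0.4, -0.3]
finger_gap: 9.4
grip_force: 39.5
```

Call:
{"op": "apply_moves", "data": {"series": "0 0 0.003 0 1;0 0 0 0 1;0 0 0 0 1"}}

```text
time: 33.63
tool_pos: [579.6, 143.5, 77.9]
tcp_rot: [180.0, 0.0, 96.2]
ft_force: [-0.6, -1.9, 1.2]
finger_gap: 9.4
grip_force: 39.8
```

It bottoms out about 3.5 mm high, so it doesn't fit. Returning it.

Call:
{"op": "apply_moves", "data": {"series": "0 0 -0.02 0 1;0 0 -0.04 0 1;0 0 -0.06 0 1;0 0 -0.06 0 1;0 0 -0.04 0 1"}}

```text
time: 34.05
tool_pos: [580.4, 143.9, 146.6]
tcp_rot: [179.8, -0.0, 96.2]
ft_force: [1.2, 0.3, -0.6]
finger_gap: 9.7
grip_force: 39.4
```

Call:
{"op": "apply_moves", "data": {"series": "0 0 -0.02 0 1;-0.05 -0.0049 0 0 1;-0.1 -0.0098 0 0 1;-0.1255 -0.0122 0 0 1;-0.1255 -0.0122 0 0 1"}}

```text
time: 34.47
tool_pos: [580.4, 22.3, 149.5]
tcp_rot: [-180.0, -0.0, 96.3]
ft_force: [1.3, -0.5, -1.3]
finger_gap: 9.7
grip_force: 39.4
```

Call:
{"op": "apply_moves", "data": {"series": "-0.1255 -0.0122 0 0 1;-0.1255 -0.0122 0 0 1;-0.1255 -0.0122 0 0 1;-0.1255 -0.0122 0 0 1;-0.1255 -0.0122 0 0 1"}}

```text
time: 34.88
tool_pos: [582.4, -168.1, 149.5]
tcp_rot: [-180.0, -0.0, 96.2]
ft_force: [0.7, 1.0, -1.6]
finger_gap: 9.3
grip_force: 39.4
```

Call:
{"op": "apply_moves", "data": {"series": "-0.1255 -0.0122 0 0 1;-0.1 -0.0098 0 0 1;-0.05 -0.0049 0 0 1;0 0 0 0.056 1;0 0 0 0.056 1"}}

```text
time: 35.3
tool_pos: [583.3, -250.4, 149.1]
tcp_rot: [-180.0, -0.0, 83.0]
ft_force: [1.0, 0.2, -2.1]
finger_gap: 9.4
grip_force: 39.5
```

Call:
{"op": "apply_moves", "data": {"series": "0 0 0 0 1;0 0 0 0 1;0 0 0 0 1;0 0 0 0 1;0 0 0 0 1"}}

```text
time: 35.72
tool_pos: [583.9, -248.9, 149.7]
tcp_rot: [-180.0, -0.0, 83.5]
ft_force: [-0.4, 0.9, -1.9]
finger_gap: 9.8
grip_force: 39.4
```

Call:
{"op": "apply_moves", "data": {"series": "0 0 0 0 1;0 0 0 0 1;0 0 0 0 1"}}

```text
time: 35.97
tool_pos: [583.8, -249.3, 149.7]
tcp_rot: [180.0, 0.0, 83.4]
ft_force: [-0.2, 0.0, -1.5]
finger_gap: 9.6
grip_force: 39.4
```

Call:
{"op": "apply_moves", "data": {"series": "-0.002 0 0.03 0 1;0 0 0.06 0 1;0 0 0.06 0 1;0 0 0.06 0 1;0 0 0.04 0 1"}}

```text
time: 36.38
tool_pos: [582.5, -249.5, 71.8]
tcp_rot: [-179.9, -0.1, 83.4]
ft_force: [-0.8, 0.5, -3.2]
finger_gap: 9.8
grip_force: 39.4
```

Call:
{"op": "apply_moves", "data": {"series": "0 0 0.03 0 1;0 0 0.03 0 1;0 0 0.02 0 1;0 0 0.01 0 1;0 0 0 0 1"}}

```text
time: 36.8
tool_pos: [583.5, -249.9, 47.2]
tcp_rot: [-180.0, -0.0, 83.4]
ft_force: [-0.4, 0.4, -1.3]
finger_gap: 9.5
grip_force: 39.4
```

Call:
{"op": "apply_moves", "data": {"series": "0 0 0 0 1;0 0 0 0 1;0 0 0.004 0 1;0 0 0 0 1;0 0 0 0 1"}}

```text
time: 37.22
tool_pos: [583.8, -250.1, 46.7]
tcp_rot: [180.0, 0.0, 83.4]
ft_force: [0.4, 0.7, -2.8]
finger_gap: 9.4
grip_force: 39.4
```

Call:
{"op": "apply_moves", "data": {"series": "0 0 0.004 0 1;0 0 0.001 0 1;0 0 0 0 1;0 0 0 0 1"}}

```text
time: 37.55
tool_pos: [583.7, -250.0, 44.9]
tcp_rot: [180.0, 0.0, 83.4]
ft_force: [0.2, -0.3, -1.8]
finger_gap: 9.6
grip_force: 39.5
```

Call:
{"op": "apply_moves", "data": {"series": "0 0 0.0015 0 1;0 0 0 0 1;0 0 0 0 0.3;0 0 0 0 0.3;0 0 0 0 0.3"}}

```text
time: 37.97
tool_pos: [583.8, -250.1, 44.5]
tcp_rot: [180.0, 0.0, 83.4]
ft_force: [0.1, -0.6, -0.2]
finger_gap: 30.2
grip_force: 0.0
```

Call:
{"op": "apply_moves", "data": {"series": "0 0 -0.04 0 0.3;0 0 -0.07 0 0.3;0 0 -0.06 0 0.3;0 0 -0.02 0 0.3;0 -0.04 0 0 0.3"}}

```text
time: 38.38
tool_pos: [574.8, -249.7, 105.3]
tcp_rot: [179.6, 0.1, 83.4]
ft_force: [0.7, 0.6, -0.6]
finger_gap: 29.8
grip_force: 0.0
```

Call:
{"op": "apply_moves", "data": {"series": "0 -0.09 0 0 0.3;0 -0.09 0 0 0.3;0 -0.09 0 0 0.3;0 -0.08 0 0 0.3;0 -0.03 0 0 0.3"}}

```text
time: 38.8
tool_pos: [455.9, -234.8, 101.0]
tcp_rot: [-179.9, -0.0, 83.3]
ft_force: [-1.6, 0.9, -0.1]
finger_gap: 30.3
grip_force: 0.0
```

Call:
{"op": "apply_moves", "data": {"series": "0 -0.0133 0 0 0.3;0 0 0 0 0.3;0 0 0 0 0.3;0 0 0 0 0.3;0 0 0 0 0.3"}}

```text
time: 39.22
tool_pos: [455.5, -235.1, 101.6]
tcp_rot: [180.0, 0.0, 83.4]
ft_force: [0.1, 0.0, -0.4]
finger_gap: 29.8
grip_force: 0.0
```

```bash
python3 - <<'E'
from bench import *
from h import *
print(sense()["tool_pos"])
s=snapshot("side");w=cloud(s);x,y,z=np.moveaxis(w,-1,0)
m=(z>60)&(z<82)&(y<-210)&(y>-270)&(x>440)&(x<600)
for a,b in((440,475),(500,535),(565,600)):
    p=w[m&(x>a)&(x<b)];g=np.float32(p[:,:2]);r=cv2.minAreaRect(g);print(len(p),np.percentile(p[:,2],97).round(1),np.round(r[0],1),np.round(r[1],1),round(r[2],1))
E
```

```text
[ 455.49426663 -235.07140325  101.6212109 ]
124 81.5 [ 452.8 -236.2] [31.6 10.2] 84.5
132 81.6 [ 517.1 -243.9] [32.7 10.2] 82.5
139 81.1 [ 581.5 -250.3] [33.2 10.7] 84.8
```

Call:
{"op": "apply_moves", "data": {"series": "0 -0.002 0.04 0 0.3;0 0 0.06 0 0.3;0 0 0.05 0 0.3;0 0 0.03 0 0.3;0 0 0.01 0 0.3"}}

```text
time: 39.68
tool_pos: [452.5, -233.8, 41.8]
tcp_rot: [-179.8, -0.1, 83.4]
ft_force: [0.0, 0.5, 0.2]
finger_gap: 30.1
grip_force: 0.0
```

Call:
{"op": "apply_moves", "data": {"series": "0 0 0 0 0.3;0 0 0 0 0.3;0 0 0 0 0.3;0 0 0 0 0.3;0 0 0 0 0.3"}}

```text
time: 40.1
tool_pos: [454.6, -235.3, 45.4]
tcp_rot: [179.9, 0.0, 83.4]
ft_force: [0.3, -0.2, -0.6]
finger_gap: 29.8
grip_force: 0.0
```

Call:
{"op": "apply_moves", "data": {"series": "0 0 0 0 1;0 0 0 0 1;0 0 0 0 1;0 0 0 0 1;0 0 0 0 1"}}

```text
time: 40.52
tool_pos: [454.2, -235.1, 45.0]
tcp_rot: [180.0, 0.0, 83.3]
ft_force: [-1.0, 1.2, 6.0]
finger_gap: 9.3
grip_force: 41.1
```

Call:
{"op": "apply_moves", "data": {"series": "0 0 -0.02 0 1;0 0 -0.04 0 1;0 0 -0.06 0 1;0 0 -0.06 0 1;0 0 -0.06 0 1"}}

```text
time: 40.93
tool_pos: [453.6, -234.7, 117.7]
tcp_rot: [-180.0, -0.0, 83.4]
ft_force: [-0.8, -0.6, -1.4]
finger_gap: 9.8
grip_force: 40.1
```

Call:
{"op": "apply_moves", "data": {"series": "0 0 -0.06 0 1;0 0 -0.04 0 1;0 0 -0.02 0 1;0 0 0 0 1;0 0 0 0 1"}}

```text
time: 41.35
tool_pos: [453.8, -234.8, 152.2]
tcp_rot: [-180.0, -0.0, 83.4]
ft_force: [-0.2, 0.0, -1.5]
finger_gap: 10.0
grip_force: 40.2
```

Call:
{"op": "apply_moves", "data": {"series": "0 0 0 -0.056 1;0 0 0 -0.056 1;0.0476 0.0212 0 0 1;0.0953 0.0425 0 0 1;0.1191 0.0531 0 0 1"}}

```text
time: 41.77
tool_pos: [479.2, -153.3, 150.7]
tcp_rot: [-179.9, -0.0, 96.0]
ft_force: [1.0, 0.6, -2.6]
finger_gap: 9.3
grip_force: 40.1
```

Call:
{"op": "apply_moves", "data": {"series": "0.1191 0.0531 0 0 1;0.1191 0.0531 0 0 1;0.1191 0.0531 0 0 1;0.1191 0.0531 0 0 1;0.1191 0.0531 0 0 1"}}

```text
time: 42.18
tool_pos: [539.4, 35.2, 150.7]
tcp_rot: [-179.8, -0.0, 96.2]
ft_force: [0.5, -0.7, -2.1]
finger_gap: 9.5
grip_force: 40.1
```

Call:
{"op": "apply_moves", "data": {"series": "0.1191 0.0531 0 0 1;0.1191 0.0531 0 0 1;0.0953 0.0425 0 0 1;0.0476 0.0212 0 0 1;0 0 0.03 0 1"}}

```text
time: 42.6
tool_pos: [579.3, 155.8, 143.6]
tcp_rot: [179.9, -0.1, 96.4]
ft_force: [0.7, 0.6, -1.5]
finger_gap: 9.5
grip_force: 40.1
```

Call:
{"op": "apply_moves", "data": {"series": "0 0 0.05 0 1;0 0 0.05 0 1;0 0 0.025 0 1;0 0 0 0 1;0 0 0 0 1"}}

```text
time: 43.02
tool_pos: [577.7, 151.4, 104.9]
tcp_rot: [-179.9, 0.0, 96.1]
ft_force: [0.5, 0.0, -2.2]
finger_gap: 9.3
grip_force: 40.0
```

Call:
{"op": "apply_moves", "data": {"series": "0 0 0 0 1;0 0 0 0 1;0 0 0 0 1;0 0 0 0 1;0 0 0 0 1"}}

```text
time: 43.43
tool_pos: [578.9, 152.4, 106.6]
tcp_rot: [179.9, -0.0, 96.2]
ft_force: [-0.1, -0.3, -2.2]
finger_gap: 9.8
grip_force: 40.0
```

Call:
{"op": "apply_moves", "data": {"series": "0 0 0.012 0 1;0 0 0.012 0 1;0 0 0.012 0 1;0 0 0.012 0 1;0 0 0 0 1"}}

```text
time: 43.85
tool_pos: [577.7, 152.3, 90.1]
tcp_rot: [-179.9, 0.0, 96.2]
ft_force: [-0.5, 0.8, -3.0]
finger_gap: 9.9
grip_force: 40.1
```

Call:
{"op": "apply_moves", "data": {"series": "0 0 0.008 0 1;0 0 0.006 0 1;0 0 0 0 1;0 0 0 0 1;0 0 0 0 1"}}

```text
time: 44.27
tool_pos: [578.7, 152.4, 87.5]
tcp_rot: [180.0, -0.0, 96.2]
ft_force: [0.1, 0.1, -2.1]
finger_gap: 9.3
grip_force: 40.1
```

Call:
{"op": "apply_moves", "data": {"series": "0 0 0.004 0 1;0 0 0.004 0 1;0 0 0 0 1;0 0 0 0 1"}}

```text
time: 44.6
tool_pos: [578.5, 152.4, 84.8]
tcp_rot: [-180.0, -0.0, 96.2]
ft_force: [-0.2, -0.7, -2.2]
finger_gap: 9.4
grip_force: 40.1
```

Call:
{"op": "apply_moves", "data": {"series": "0 0 0.004 0 1;0 0 0 0 1;0 0 0 0 1"}}

```text
time: 44.85
tool_pos: [578.5, 152.4, 83.7]
tcp_rot: [-180.0, 0.0, 96.2]
ft_force: [0.3, -0.8, -1.4]
finger_gap: 9.3
grip_force: 40.1
```

Call:
{"op": "apply_moves", "data": {"series": "0 0 0.004 0 1;0 0 0 0 1;0 0 0 0 1"}}

```text
time: 45.1
tool_pos: [578.5, 152.4, 82.4]
tcp_rot: [-180.0, 0.0, 96.2]
ft_force: [-0.2, 0.1, -2.2]
finger_gap: 9.6
grip_force: 40.1
```

Call:
{"op": "apply_moves", "data": {"series": "0 0 0.004 0 1;0 0 0 0 1;0 0 0 0 1"}}

```text
time: 45.35
tool_pos: [578.5, 152.4, 81.3]
tcp_rot: [-180.0, 0.0, 96.2]
ft_force: [-0.2, 0.5, -2.4]
finger_gap: 9.6
grip_force: 40.1
```

Call:
{"op": "apply_moves", "data": {"series": "0 0 0.004 0 1;0 0 0 0 1;0 0 0 0 1"}}

```text
time: 45.6
tool_pos: [578.5, 152.4, 80.1]
tcp_rot: [-180.0, 0.0, 96.2]
ft_force: [0.2, -0.1, -2.1]
finger_gap: 9.4
grip_force: 40.1
```

Call:
{"op": "apply_moves", "data": {"series": "0 0 0.004 0 1;0 0 0 0 1;0 0 0 0 1"}}

```text
time: 45.85
tool_pos: [578.5, 152.4, 78.8]
tcp_rot: [-180.0, 0.0, 96.2]
ft_force: [0.6, 0.0, -2.6]
finger_gap: 9.2
grip_force: 40.1
```

Call:
{"op": "apply_moves", "data": {"series": "0 0 0.003 0 1;0 0 0 0 1;0 0 0 0 1"}}

```text
time: 46.1
tool_pos: [578.5, 152.4, 78.0]
tcp_rot: [-180.0, 0.0, 96.2]
ft_force: [-0.8, -0.2, -1.6]
finger_gap: 9.6
grip_force: 40.1
```

Lower than either other leaf could go there; continuing gently.

Call:
{"op": "apply_moves", "data": {"series": "0 0 0.003 0 1;0 0 0 0 1;0 0 0 0 1"}}

```text
time: 46.35
tool_pos: [578.7, 152.3, 77.3]
tcp_rot: [180.0, 0.0, 96.2]
ft_force: [-0.2, -0.4, -1.2]
finger_gap: 9.6
grip_force: 40.3
```

Call:
{"op": "apply_moves", "data": {"series": "0 0 0.003 0 1;0 0 0 0 1;0 0 0 0 1"}}

```text
time: 46.6
tool_pos: [578.8, 152.3, 76.6]
tcp_rot: [180.0, 0.0, 96.2]
ft_force: [-1.1, -1.3, 1.8]
finger_gap: 9.5
grip_force: 40.8
```

Call:
{"op": "apply_moves", "data": {"series": "0 0 0.002 0 1;0 0 0 0 1;0 0 0 0 1"}}

```text
time: 46.85
tool_pos: [578.9, 152.3, 76.1]
tcp_rot: [180.0, 0.0, 96.2]
ft_force: [-1.2, -1.5, 4.2]
finger_gap: 9.8
grip_force: 41.2
```

Flank contact about 2 mm high, with the sideways force pushing toward -y; shifting that way.

Call:
{"op": "apply_moves", "data": {"series": "-0.003 0 0 0 1;0 0 0 0 1;0 0 0 0 1"}}

```text
time: 47.1
tool_pos: [579.0, 151.4, 75.7]
tcp_rot: [180.0, 0.0, 96.2]
ft_force: [0.5, -1.6, 2.0]
finger_gap: 9.7
grip_force: 40.7
```

Call:
{"op": "apply_moves", "data": {"series": "-0.003 0 0 0 1;0 0 0 0 1;0 0 0 0 1"}}

```text
time: 47.35
tool_pos: [578.6, 150.5, 75.3]
tcp_rot: [-180.0, 0.0, 96.2]
ft_force: [1.0, -1.0, -0.1]
finger_gap: 9.5
grip_force: 40.3
```

Call:
{"op": "apply_moves", "data": {"series": "-0.002 0 0 0 1;0 0 0 0 1;0 0 0 0 1"}}

```text
time: 47.6
tool_pos: [578.6, 150.4, 75.4]
tcp_rot: [-180.0, -0.0, 96.2]
ft_force: [0.6, 2.3, -0.9]
finger_gap: 9.4
grip_force: 40.3
```

Call:
{"op": "apply_moves", "data": {"series": "0 0 0.002 0 1;0 0 0 0 1;0 0 0 0 1"}}

```text
time: 47.85
tool_pos: [578.7, 150.4, 75.2]
tcp_rot: [-180.0, -0.0, 96.2]
ft_force: [-1.2, 3.1, 0.6]
finger_gap: 9.4
grip_force: 40.6
```

Captured between both flanks at about seat height. Relaxing sideways, pressing lightly, and checking.

Call:
{"op": "apply_moves", "data": {"series": "0.0017 0 0.001 0 1;0 0 0 0 1;0 0 0 0 1;0 0 0 0 1"}}

```text
time: 48.18
tool_pos: [578.7, 150.4, 74.9]
tcp_rot: [-180.0, 0.0, 96.2]
ft_force: [-1.0, 0.6, 2.6]
finger_gap: 9.7
grip_force: 40.8
```

```bash
python3 - <<'E'
from bench import *
from h import *
s=sense();print(s["tool_pos"],s["tcp_rot"],s["ft_force"],s["wrist_torque"])
a=np.radians(6.2);R=np.array([[np.cos(a),-np.sin(a)],[np.sin(a),np.cos(a)]])
w=cloud(snapshot("side"));q=(w[...,:2]-[576.45,152.05])@R;x,y,z=q[...,0],q[...,1],w[...,2]
m=(abs(x)<4)&(y<-18)&(y>-34)&(z>45)&(z<90);print("plate top z",np.sort(z[m]).round(1))
b=(abs(abs(x)-10)<4)&(y<-18)&(y>-50)&(z>50)&(z<75);print("bars z",np.percentile(z[b],[50,80,95]))
E
```

```text
[578.73088929 150.4204456   74.86030798] [-1.79987047e+02  6.44567887e-03  9.61852911e+01] [-1.03721757  0.58389183  2.56528333] [ 0.24134425  0.34163429 -0.0121935 ]
plate top z [59.6 59.7 61.5 62.9 63.3 63.3 64.  64.1 64.7 64.7 65.2 65.7 66.3 66.6
 71.4 80.7 83.9 88.2]
bars z [60.60839105 62.03179233 63.53699759]
```

The plate top is at about 64 mm, which is full seat height. Letting go, retreating and checking.

Call:
{"op": "apply_moves", "data": {"series": "0 0 0 0 0.4;0 0 0 0 0.3;0 0 0 0 0.3;0 0 0 0 0.3;0 0 0 0 0.3"}}

```text
time: 48.65
tool_pos: [578.8, 150.4, 74.7]
tcp_rot: [-180.0, 0.0, 96.2]
ft_force: [-0.9, 0.3, -0.6]
finger_gap: 30.1
grip_force: 0.0
```

Call:
{"op": "apply_moves", "data": {"series": "0 0 -0.02 0 0.3;0 0 -0.05 0 0.3;0 0 -0.08 0 0.3;0 0 -0.1 0 0.3;0 0 -0.1 0 0.3"}}

```text
time: 49.07
tool_pos: [578.2, 150.4, 180.6]
tcp_rot: [-179.9, 0.0, 96.2]
ft_force: [0.8, 0.4, 0.1]
finger_gap: 30.1
grip_force: 0.0
```

Call:
{"op": "apply_moves", "data": {"series": "-0.1 -0.06 0 0 0.3;-0.1 -0.06 0 0 0.3;-0.1 -0.06 0 0 0.3;-0.1 -0.06 0 0 0.3;-0.1 -0.06 0 0 0.3"}}

```text
time: 49.48
tool_pos: [504.7, -9.5, 180.4]
tcp_rot: [180.0, 0.0, 96.2]
ft_force: [0.7, -0.4, 0.6]
finger_gap: 30.2
grip_force: 0.0
```

Call:
{"op": "apply_moves", "data": {"series": "-0.05 -0.1 0 0 0.3;-0.03 -0.06 0 0 0.3;0 0 0 0 0.3;0 0 0 0 0.3;0 0 0 0 0.3"}}

```text
time: 49.9
tool_pos: [461.0, -37.2, 180.5]
tcp_rot: [179.9, 0.0, 96.2]
ft_force: [0.4, 0.2, -0.2]
finger_gap: 29.9
grip_force: 0.0
```

```bash
python3 - <<'E'
from bench import *
from h import *
s=sense();print(s["time"],s["tool_pos"],s["ft_force"])
a=np.radians(6.2);R=np.array([[np.cos(a),-np.sin(a)],[np.sin(a),np.cos(a)]])
for n,o in(("side",[576.45,152.05]),("top",[579.5,151.8])):
    S=snapshot(n);w=cloud(S);q=(w[...,:2]-o)@R;x,y,z=q[...,0],q[...,1],w[...,2]
    m=(abs(x)<15)&(abs(y)<40)&(z>80)&(z<125);p=np.c_[x[m],y[m],z[m]]
    if len(p)>5:
        print(n,len(p),np.percentile(p,[3,50,97],axis=0).round(1).tolist())
        for lo,hi in((80,95),(95,108),(107,120)):
            k=(p[:,2]>lo)&(p[:,2]<hi);print(lo,k.sum(),p[k].mean(0).round(1) if k.any() else "")
    X,Y,Z=np.moveaxis(w,-1,0);mm=(Z>60)&(Z<82)&(Y<-210)&(Y>-270)
    for c in((440,475),(500,535),(565,600)):
        g=w[mm&(X>c[0])&(X<c[1])]
        if len(g)>5:print(n,len(g),np.percentile(g[:,2],97).round(1),np.round(cv2.minAreaRect(np.float32(g[:,:2]))[0],1))
    if n=="side":cv2.imwrite("pics/end.png",np.hstack([cv2.resize(S["frame"][140:240,240:340],None,fx=4,fy=4,interpolation=cv2.INTER_CUBIC),cv2.resize(S["frame"][270:370,290:390],None,fx=4,fy=4,interpolation=cv2.INTER_CUBIC)]))
E
```

```text
49.9 [461.04368901 -37.21535725 180.46867632] [ 0.35706114  0.24334675 -0.21968612]
side 79 [[-4.8, -18.4, 81.9], [-0.9, -14.9, 96.9], [5.6, -0.6, 111.8]]
80 35 [ -1.  -11.9  87.5]
95 28 [ -0.7 -13.9 101.8]
107 20 [  0.7 -12.1 110.1]
side 135 81.6 [ 517.  -244.5]
side 138 81.2 [ 581.4 -251. ]
top 68 [[-4.8, -16.0, 90.3], [-0.8, -2.2, 110.8], [4.6, 11.5, 114.1]]
80 4 [-4.7 -0.2 90.4]
95 10 [ -4.   -3.6 102.4]
107 56 [  0.2  -2.4 111.2]
top 56 81.9 [ 520.4 -243. ]
top 62 81.9 [ 584.8 -249.8]
```

View pics/end.png

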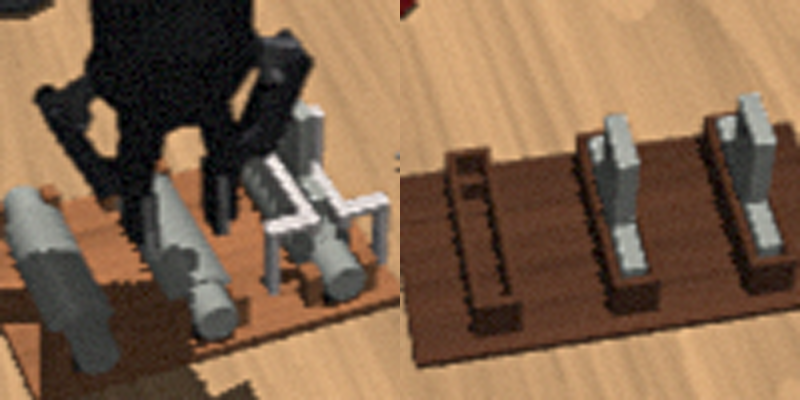

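The leaf stands seated between the bars (tab top at (305,115) in the left half). The other two stand in the rack at (620,170) and (755,150), and the third slot is empty.

```bash
python3 -c "
from bench import *
print(hand_in())"
```

```text
the job is handed in; nothing more can be done
None
```

The leaf from the rack slot nearest the robot is the one that fits: I left it fully seated in the thread between the guide bars and let go, with the other two back standing in the rack, contact never read above about 8 N, and the job handed in at about 50 s (no verdict was returned).

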